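# Return four hand tools to their foam trays

### The arm

A 6-joint arm with a two-finger parallel gripper is mounted at the origin on the work surface. World frame = base frame: x ahead of the robot, y to its left, z up, the work surface at z = 0. Lengths are in m, angles in degrees, forces in N, time in s.
With the tool pointing down it reaches from about 0.35 to 0.85 m from the base axis. Payload 8.1 kg.
Tool frame: the origin (TCP) lies midway between the tips of the shut fingers; the grasp point (between the pads) lies 19 mm behind it; z points along the fingers, y is the line along which they close (so a half turn about z gives the same grasp; the last joint's range is limited). The gripper opens to 93 mm and grips with 3 to 60 N. Pads are 15 mm wide; open, the fingers measure 128 mm over their backs; the gripper's body (75 mm by 188 mm) begins 65 mm behind the grasp point.
Start: joints at [-70.038, 7.471, 85.268, -0, 87.261, -4.893], TCP at [0.252, -0.544, 0.219] pointing down, gripper open.
Joint ranges: [-169.43, 169.43], [-51.17, 129.36], [1.28, 143.12], [-76.62, 256.62], [0, 156.53], [-152.29, 152.29]. Speed limits (degrees/s): [136.94, 136.94, 159.86, 180, 180, 180].

### API

Orientations are given as [roll, pitch, yaw] about the fixed x, y, z axes, in that order (R = Rz(yaw) Ry(pitch) Rx(roll)).
In Python, from plant import robot gives the robot as it stands.
- The arm moves only by the tool jog_arm, never from a script. Its arguments are lists of equal length, an entry for each row: "slide": the shift along the tool's x, y, z in mm, a list of three; "rotation": the turn, a rotation vector about the tool's x, y, z in degrees, a list of three; "grip": the finger opening in mm, from 0 to 93. A call has 1 to 5 rows; each row shifts and turns the commanded pose from where the row before left it, along the tool's axes as they then stand; what a row does not reach is not made up. A row lasts 1/8 s, in which the tool goes at most 62.5 mm and 10.7 degrees, less where a joint would pass 70% of its speed; a pose out of reach is approached as far as the arm can. A call with a gripper value outside its range is refused whole. The fingers move at their own pace and stop on an object; "newtons" is the grip in N (left out, the last holds). Time passes only in rows, so rows that do not move let the fingers close. It gives the time, the measured TCP pose, the force, the opening and the grip force at its end, in the units of the state.
- robot.get_state(): the state, without advancing time (a new reading comes with each control period).
- robot.read_camera(name): name is "side" or "top" or "wrist"; returns a dict with "pixels" (400x640x3 uint8, blue, green, red), "fx", "fy", "cx", "cy" (pixels), "k1" (the pictures are not rectified: a ray, as slopes to the right and down, at radius r is drawn at 1 + k1 r^2 times it, then the intrinsics apply), "rvec" (rotation vector, rad) and "tvec" (3), from world to camera coordinates, as OpenCV has them; the wrist camera has in their place "T_tool_cam" (4x4, takes a point from camera to tool coordinates, whose origin is the TCP and whose axes are the flange's). Camera axes: x right, y down, z forward; pixel columns grow to the right and rows downward; lengths in m; the calibration is good to about 2 mm. A picture is of the moment at which its call begins: read the wrist's pose just before it. There is no depth.
- robot.close_job(): hands the job in; it is judged then, once.
Trained networks look in a picture, given as the dict that the camera call returned (one of the last four; its "shot" number tells which), for a name from the list of things; names that differ only in an ending like _2 or _b are one class to them, and where a whole thing is asked for, a point or a joint stands for the part that bears it (a point fixed in the world has none). Each returns a list of dicts, best first, with "score" (0 to 1); they miss things now and then, are a little off and sometimes report something else, mostly with a low value. They report only what shows in the picture. A call takes as long as a camera call. They do not tell look-alikes from the thing itself.
- robot.look_for(query, picture): "point" ([x, y, z] in m, in the coordinates of the camera as it stood for that picture, good to about 4 mm: the middle of the surface that is visible of it).
The state is a dict: "t": time; "joints": joint angles; "qvel": joint speeds; "joint_efforts": joint torques, N m; "tcp_pos": TCP position; "eef_rot": TCP orientation; "force": force on the tool from outside, world axes, zero at the start; "wrist_torque": the same for the moment, N m; "finger_gap": opening from 0.0 (shut) to 1.0 (fully open); "gripper_force": force on a finger pad.
Only numpy, scipy, OpenCV 4.12 (cv2) and the standard library are available. Lean on these libraries where they do the work, as an engineer would, in place of code of your own. Each camera call takes 0.05 s, during which the arm holds its last target. There are 200 camera calls.

### The job

Four hand tools have come back to the tool crib: put each one away in the foam tray cut to its own shape and size, head at the head end, so that it lies flat on the yellow floor of its cut-out. Lay the tools down rather than dropping them, and do not push or knock over the two sockets standing among the trays.

Things in the scene. Friction and masses are not known exactly. Their poses are not given: they have to be found in the camera images.
- large_wrench: Large steel combination wrench lying flat, 180 mm long; open-ended head 40 mm wide at +x, ring end 29 mm wide at -x, both 12 mm thick; bare shank 16 mm wide, between 1.5 and 10.5 mm above its underside. 0.16 kg. Origin: underside, 12 mm head-side of mid-length, where to grip it. x along the tool to the head, z up.
- small_wrench: Small steel combination wrench lying flat, 125 mm long; open-ended head 27 mm wide at +x, ring end 20 mm wide at -x, both 10 mm thick; shank 12 mm wide, between 1 and 9 mm above its underside. 0.07 kg. Origin: underside, 12 mm head-side of mid-length, where to grip it. x along the tool to the head, z up.
- ratchet: Socket ratchet lying with its square drive up, 175 mm long; round steel head 38 mm across and 22 mm thick (33 mm with the drive) at +x, red grip 28 mm wide and 22 mm high at -x; at the origin a bare steel neck 14 mm wide, between 4 and 18 mm above its underside. 0.3 kg. Origin: underside, 12 mm head-side of mid-length, where to grip it. x along the tool to the head, z up.
- pliers: Shut pliers with blue handles lying flat, 165 mm long, 14 mm thick; steel jaws at +x, handles 50 mm wide over all towards -x; at the origin they are 30 mm wide with straight parallel sides from 18 mm ahead of it to 17 mm behind it. 0.22 kg. Origin: underside, 12 mm head-side of mid-length, where to grip it. x along the tool to the head, z up.
- tray_large_wrench: Foam tray whose yellow cut-out is the large wrench: wide head end 56 mm, ring end 45 mm, cut-out 196 mm long. Fixed slab 212 x 96 mm, 13 high: yellow floor 8 mm above the bench, under 5 mm black foam cut 8 mm clear of the tool; a 45 mm grey-floored finger channel crosses it at the origin, open at both sides. Origin: underside, below where the tool's origin belongs, 12 mm head-side of mid-tray; x to the head end, z up.
- tray_small_wrench: Foam tray whose yellow cut-out is the small wrench: head end 43 mm, ring end 36 mm, cut-out only 141 mm long. Fixed slab 212 x 96 mm, 13 high: yellow floor 8 mm above the bench, under 5 mm black foam cut 8 mm clear of the tool; a 45 mm grey-floored finger channel crosses it at the origin, open at both sides. Origin: underside, below where the tool's origin belongs, 12 mm head-side of mid-tray; x to the head end, z up.
- tray_ratchet: Foam tray whose yellow cut-out is the ratchet: round head end 54 mm wide, narrower neck, grip end 44 mm wide, cut-out 191 mm long. Fixed slab 212 x 96 mm, 13 high: yellow floor 8 mm above the bench, under 5 mm black foam cut 8 mm clear of the tool; a 45 mm grey-floored finger channel crosses it at the origin, open at both sides. Origin: underside, below where the tool's origin belongs, 12 mm head-side of mid-tray; x to the head end, z up.
- tray_pliers: Foam tray whose yellow cut-out is the pliers: jaw end tapering to a point, handle end 66 mm wide, cut-out 181 mm long. Fixed slab 212 x 96 mm, 13 high: yellow floor 8 mm above the bench, under 5 mm black foam cut 8 mm clear of the tool; a 45 mm grey-floored finger channel crosses it at the origin, open at both sides. Origin: underside, below where the tool's origin belongs, 12 mm head-side of mid-tray; x to the head end, z up.
- socket_a: Bystander: dark steel socket standing upright between the trays, 36 mm across, 50 mm high, loose. Origin: centre of its underside.
- socket_b: Bystander: brass-coloured socket standing upright between the trays, 30 mm across, 44 mm high, loose. Origin: centre of its underside.
Things that resemble listed ones, but are neither listed nor needed, are in the scene too. What is shaped like the pliers but purple is not meant.

How it is judged:
By the outcome, as a careful person would: the job done as asked, in the order asked, and still so for the second after the job is handed in, with the robot touching nothing.
It also fails if it takes over 136 s, if anything falls off the work surface, if the arm or the gripper's body presses on something with over 40 N, if the wrist force passes 120 N, or if a joint passes its speed limit or range.

## Working session

There is one attempt and no reset: what is moved stays moved. The work goes in short steps, Python scripts to look and compute and a tool call to move; the robot and the scene stay as the last step left them, time stands still between calls to the robot, and variables do not carry over. Pictures are saved under pics/ and viewed, at most 14 in all, crops included, and the job is handed in when it is done.

Besides the shell and the picture viewer there is one more tool, called after "Emit:" as name(argument=value, ...) on one line, values as JSON. jog_arm: Moves the arm, as the interface text tells. Its arguments: {"type":"object","properties":{"slide":{"type":"array"},"rotation":{"type":"array"},"grip":{"type":"array"},"newtons":{"type":"number"}},"required":["slide","rotation","grip"]}

```bash
ls; mkdir -p pics
cat > h.py <<'E'
import numpy as np, cv2
from plant import robot
from scipy.spatial.transform import Rotation as R
def cam(n):
    s=robot.get_state(); p=robot.read_camera(n)
    if 'T_tool_cam' in p:
        T=np.eye(4);T[:3,:3]=R.from_euler('xyz',s['eef_rot'],degrees=True).as_matrix();T[:3,3]=s['tcp_pos']
        p['C']=T@np.array(p['T_tool_cam'])
    else:
        Rm=cv2.Rodrigues(np.array(p['rvec'],float))[0];T=np.eye(4);T[:3,:3]=Rm.T;T[:3,3]=-Rm.T@np.array(p['tvec']).ravel();p['C']=T
    return p
def w2p(p,X):
    X=np.atleast_2d(X);c=(X-p['C'][:3,3])@p['C'][:3,:3];a=c[:,:2]/c[:,2:];r2=(a**2).sum(1,keepdims=True);a=a*(1+p['k1']*r2)
    return a*[p['fx'],p['fy']]+[p['cx'],p['cy']]
def p2w(p,uv,z):
    uv=np.atleast_2d(np.array(uv,float));d=(uv-[p['cx'],p['cy']])/[p['fx'],p['fy']];a=d.copy()
    for _ in range(20): a=d/(1+p['k1']*(a**2).sum(1,keepdims=True))
    D=np.c_[a,np.ones(len(a))]@p['C'][:3,:3].T;o=p['C'][:3,3]
    return o+D*((z-o[2])/D[:,2])[:,None]
def look(q,p):
    return [(round(r['score'],2),np.round(p['C'][:3,:3]@np.array(r['point'])+p['C'][:3,3],3)) for r in robot.look_for(q,p)]
E
cat > a.py <<'E'
from h import *
for n in ['top','side']:
    p=cam(n);cv2.imwrite(f'pics/{n}0.png',p['pixels']);print(n,p['C'].round(3).tolist(),p['fx'])
    for q in ['large_wrench','small_wrench','ratchet','pliers','tray_large_wrench','tray_small_wrench','tray_ratchet','tray_pliers','socket_a','socket_b']:
        print(q,[(s,x.tolist(),w2p(p,x)[0].round().astype(int).tolist()) for s,x in look(q,p) if s>.2])
print(robot.get_state())
E
python3 a.py
```

```text
pics
top [[0.026, -0.982, 0.189, 0.251], [-1.0, -0.027, -0.002, -0.006], [0.007, -0.189, -0.982, 1.183], [0.0, 0.0, 0.0, 1.0]] 387.77127600729443
large_wrench [(0.88, [0.447, -0.143, 0.011], [368, 216])]
small_wrench [(0.48, [0.459, 0.134, 0.015], [278, 209])]
ratchet [(0.87, [0.433, -0.389, 0.02], [449, 222]), (0.38, [0.613, -0.179, 0.018], [380, 163])]
pliers [(0.96, [0.616, -0.174, 0.015], [378, 163]), (0.6, [0.271, 0.217, 0.015], [247, 271])]
tray_large_wrench [(0.55, [0.421, 0.385, 0.017], [195, 219]), (0.25, [0.569, 0.42, 0.006], [189, 173])]
tray_small_wrench []
tray_ratchet [(0.79, [0.571, 0.421, 0.009], [188, 172])]
tray_pliers [(0.71, [0.617, 0.162, 0.003], [272, 161]), (0.67, [0.461, 0.139, 0.011], [276, 209])]
socket_a [(0.66, [0.424, 0.388, 0.018], [194, 218]), (0.56, [0.519, 0.003, 0.052], [321, 188]), (0.47, [0.611, -0.004, 0.044], [324, 160]), (0.21, [0.446, -0.144, 0.013], [368, 216]), (0.21, [0.433, -0.384, 0.02], [447, 222])]
socket_b [(0.66, [0.424, 0.388, 0.018], [194, 218]), (0.56, [0.519, 0.003, 0.052], [321, 188]), (0.47, [0.611, -0.004, 0.044], [324, 160]), (
[... 942 characters left out ...]
37], [308, 198])]
{'t': 1.1, 'joints': array([-7.00379772e+01,  7.47115409e+00,  8.52656115e+01,  8.23304450e-04,
        8.72620517e+01, -4.89449553e+00]), 'qvel': array([-0.02909622,  0.00931745, -0.02657844, -0.02101501, -0.0559394 ,
        0.00153854]), 'joint_efforts': array([-8.91797390e-04, -5.59779346e+01, -4.92059827e+01,  7.65963318e-02,
        2.27762223e-02,  2.61144561e-05]), 'tcp_pos': array([ 0.25222588, -0.5444289 ,  0.21865635]), 'eef_rot': array([ 1.79998751e+02, -7.18453360e-04,  2.48564791e+01]), 'force': array([ 0.55250381,  0.26860413, -0.60407445]), 'wrist_torque': array([-0.04955802,  0.02759282, -0.02910344]), 'gripper_force': 0.0, 'finger_gap': 1.0022972052504207}
```

```bash
python3 -c "
import cv2
a=cv2.imread('pics/top0.png')[120:320,140:500]
cv2.imwrite('pics/top0z.png',cv2.resize(a,None,fx=2.2,fy=2.2,interpolation=cv2.INTER_CUBIC))"
```

```text
(no output)
```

View pics/top0z.png

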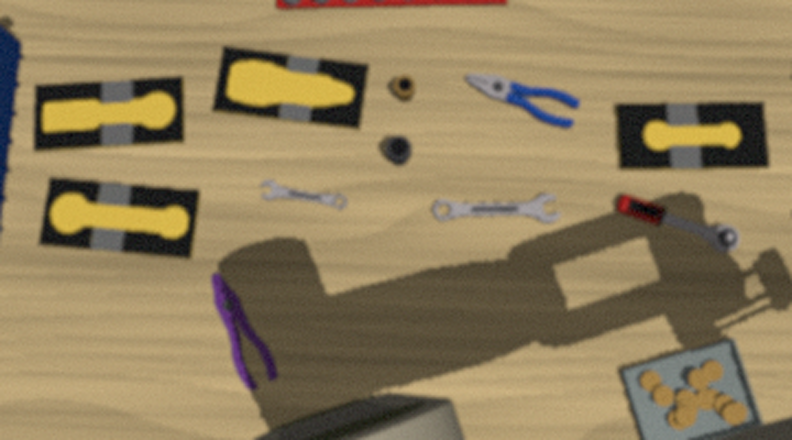

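View pics/side0.png

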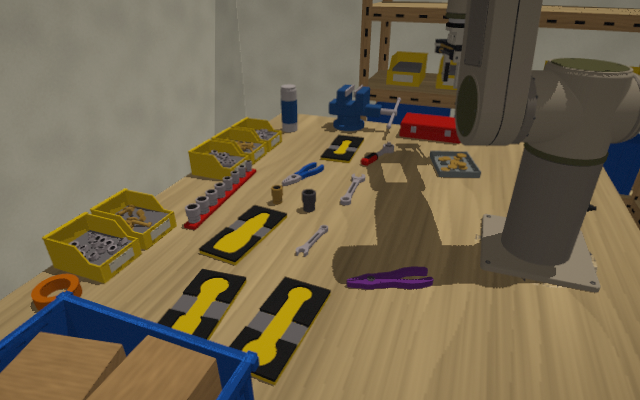

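The top view shows four tools: ratchet (red grip, ~(449,222)), large wrench (~(368,216)), small wrench (~(278,209)) and blue pliers (~(378,163)). The purple pliers at (247,271) are a look-alike. The trays are at (188,172) ratchet, (195,219) large wrench, (272,161) pliers and (455,182) small wrench. The sockets are at (321,188) and (324,160).

```bash
cat > plan.py <<'E'
import sys; from h import *
def rows(tgts,start=None):
    """tgts: list of (x,y,z,yaw) in m/deg or with None=keep; prints rows"""
    s=robot.get_state()
    P=np.array(s['tcp_pos'])*1000; M=R.from_euler('xyz',s['eef_rot'],degrees=True)
    if start is not None: P=np.array(start[:3])*1000; M=R.from_euler('xyz',[180,0,start[3]],degrees=True)
    S=[];W=[]
    for t in tgts:
        yaw0=M.as_euler('xyz',degrees=True)[2]
        G=np.array(t[:3])*1000; dy=t[3]-yaw0; 
        if len(t)<5: dy=(dy+180)%360-180
        n=int(max(np.ceil(np.linalg.norm(G-P)/58),np.ceil(abs(dy)/10),1))
        for i in range(n):
            want=P+(G-P)/(n-i); F=R.from_euler('xyz',[180,0,t[3]],degrees=True)
            yn=M.as_euler('xyz',degrees=True)[2]; rem=(t[3]-yn+180)%360-180
            if len(t)>4 and abs(rem)>150 : rem=abs(rem)*np.sign(dy) if False else rem
            sl=M.inv().apply(want-P).round(0 if i<n-1 else 1); a=round(rem/(n-i),0 if i<n-1 else 1)
            w=[0.,0.,-a]
            P=P+M.apply(sl); M=M*R.from_rotvec(w,degrees=True)
            S.append([float(v)+0. for v in sl]); W.append([0,0,float(-a)+0.])
        print('->',t, 'j1~%.0f j6~%.0f'%(np.degrees(np.arctan2(G[1],G[0])),(90+np.degrees(np.arctan2(G[1],G[0]))-t[3]+180)%360-180))
    for k in range(0,len(S),5): print('slide',S[k:k+5],'\nrot',W[k:k+5])
E
cat > b.py <<'E'
from h import *; from plan import rows
p=cam('wrist');print(np.array(p['T_tool_cam']).round(3).tolist(),p['fx'],p['cx'],p['cy'])
rows([(0.43,-0.37,0.30,70)])
E
python3 b.py
```

```text
[[-0.0, -0.954, -0.299, 0.083], [1.0, -0.0, -0.0, -0.001], [0.0, -0.299, 0.954, -0.167], [0.0, 0.0, 0.0, 1.0]] 311.9359857011637 321.718393720489 199.27932441084317
-> (0.43, -0.37, 0.3, 70) j1~-41 j6~-21
slide [[47.0, -17.0, -16.0], [49.0, -9.0, -16.0], [50.0, -1.0, -16.0], [49.0, 6.0, -17.0], [47.9, 14.2, -16.4]] 
rot [[0, 0, -9.0], [0, 0, -9.0], [0, 0, -9.0], [0, 0, -9.0], [0, 0, -9.1]]
```

Emit:
jog_arm(slide=[[47, -17, 0], [49, -9, 0], [50, -1, 0], [49, 6, 0], [48, 14, 0]], rotation=[[0, 0, -9], [0, 0, -9], [0, 0, -9], [0, 0, -9], [0, 0, -9]], grip=[93, 93, 93, 93, 93])

```text
t: 1.78
tcp_pos: [0.431, -0.3686, 0.2188]
eef_rot: [180.0, 0.0, 70.1]
force: [-0.5, -0.7, -0.7]
finger_gap: 0.996
gripper_force: 0.0
```

```bash
cat > c.py <<'E'
import sys; from h import *
p=cam('wrist');s=robot.get_state();print(s['t'],s['tcp_pos'],s['eef_rot'])
np.save('C.npy',p['C']);cv2.imwrite('pics/%s.png'%sys.argv[1],p['pixels'])
import pickle;pickle.dump({k:p[k] for k in('C','k1','fx','fy','cx','cy','pixels')},open('pics/%s.pkl'%sys.argv[1],'wb'))
for q in sys.argv[2:]: print(q,[(c,x.tolist(),w2p(p,x)[0].round().tolist()) for c,x in look(q,p) if c>.3])
E
python3 c.py w1 ratchet tray_small_wrench large_wrench
```

```text
1.825 [ 0.43479008 -0.36427695  0.21881316] [ 1.79902497e+02 -1.77106694e-01  7.07813888e+01]
ratchet [(0.96, [0.44, -0.371, 0.021], [330.0, 174.0])]
tray_small_wrench [(0.75, [0.564, -0.401, 0.014], [436.0, 162.0])]
large_wrench [(0.85, [0.448, -0.203, 0.011], [285.0, 26.0])]
```

View pics/w1.png

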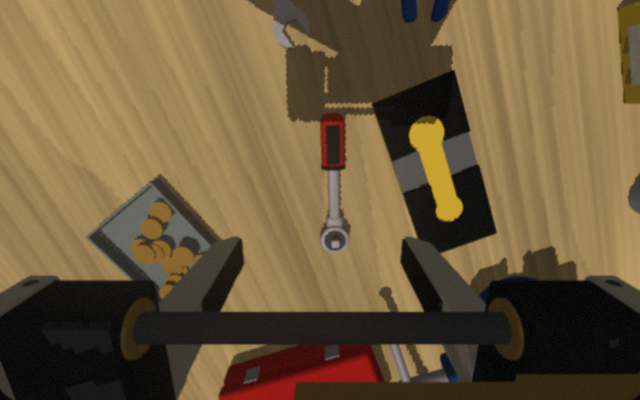

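The wrist view shows the ratchet with its red grip end at (333,115) and head at (335,240). The small tray is at (436,165), with its wide head end up at (427,132).

```bash
cat > fit.py <<'E'
import sys,pickle; from h import *
def mask(p,kind):
    hsv=cv2.cvtColor(cv2.GaussianBlur(p['pixels'],(3,3),0),cv2.COLOR_BGR2HSV);H,S,V=[hsv[...,i].astype(int) for i in range(3)]
    if kind=='tray': m=(H>20)&(H<34)&(S>150)&(V>110)
    elif kind=='steel': m=(S<60)&(V>40)
    elif kind=='ratchet': m=((S<60)&(V>25))|(((H<6)|(H>174))&(S>120))|(V<45)
    elif kind=='pliers': m=((S<60)&(V>40))|((H>95)&(H<130)&(S>80))
    return m.astype(np.uint8)
def fit(p,kind,xy,z,L,rad=0.13):
    m=mask(p,kind)
    c=w2p(p,[*xy,z])[0]; r=0.5*np.linalg.norm(w2p(p,[xy[0]+rad,xy[1],z])[0]-w2p(p,[xy[0]-rad,xy[1],z])[0])
    k=np.zeros_like(m);cv2.circle(k,tuple(int(v) for v in c),int(r),1,-1);m=m&k
    m=cv2.morphologyEx(m,cv2.MORPH_CLOSE,np.ones((5,5)))
    n,l,st,ce=cv2.connectedComponentsWithStats(m)
    if kind=='tray': ids=[i for i in range(1,n) if st[i,4]>40]
    else: # component nearest
        ids=[max(range(1,n),key=lambda i:st[i,4]-3*np.linalg.norm(ce[i]-c)**1.3)]
    mm=np.isin(l,ids).astype(np.uint8)
    cs=np.vstack(cv2.findContours(mm,0,2)[0])[:,0,:]
    W=p2w(p,cs,z)[:,:2]
    (cx,cy),(w,h),_=b=cv2.minAreaRect((W*1000).astype(np.float32))
    bx=cv2.boxPoints(b);e=[bx[1]-bx[0],bx[2]-bx[1]];ax=max(e,key=np.linalg.norm);ax=ax/np.linalg.norm(ax)
    px=np.argwhere(mm)[:,::-1];Q=p2w(p,px,z)[:,:2]*1000;mu=Q.mean(0);ev=np.linalg.svd(Q-mu,full_matrices=False)[2][0]
    t=(W*1000-[cx,cy])@ax;nn=(W*1000-[cx,cy])@[-ax[1],ax[0]];ln=max(w,h)
    wid=[np.ptp(nn[(t<-ln/2+ln*.25)]),np.ptp(nn[(t>ln/2-ln*.25)])]
    A=lambda v:round(float(np.degrees(np.arctan2(v[1],v[0]))),1)
    print(kind,'mid',np.round([cx,cy],1),'len %.0f wid %.0f (want %s) rect ang %.1f pca %.1f'%(ln,min(w,h),L,A(ax),A(ev)),'widths -/+',np.round(wid))
    v=p['pixels'].copy();v[mm>0]=v[mm>0]//2+np.array([0,0,127],np.uint8);return v,W
if __name__=='__main__':
    p=pickle.load(open('pics/w1.pkl','rb'))
    a,_=fit(p,'ratchet',(0.44,-.371),.011,175); b,_=fit(p,'tray',(.564,-.401),.010,141,.1)
    v=np.maximum(a,b);cv2.imwrite('pics/f1.png',v[80:280,250:520])
E
python3 fit.py; python3 -c "
import cv2;cv2.imwrite('pics/f1z.png',cv2.resize(cv2.imread('pics/f1.png'),None,fx=2.5,fy=2.5))"
```

```text
ratchet mid [ 539.5 -396.4] len 173 wid 47 (want 175) rect ang -87.4 pca -90.6 widths -/+ [47. 32.]
tray mid [ 562.9 -416.1] len 135 wid 41 (want 141) rect ang -89.6 pca -87.2 widths -/+ [41. 34.]
```

View pics/f1z.png

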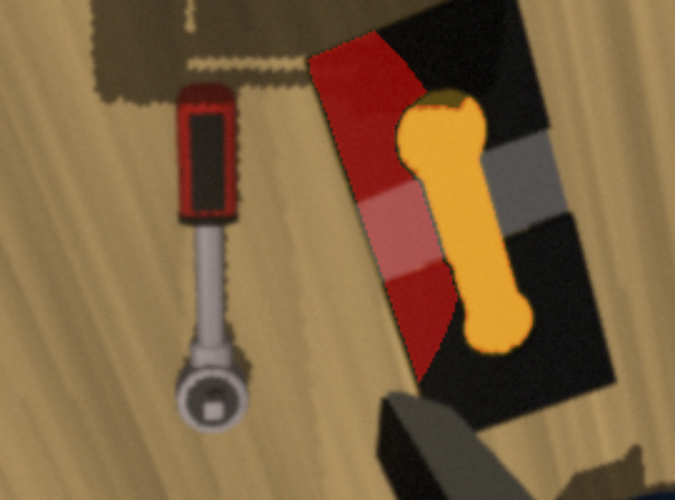

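The mask took the wrong component for the ratchet and clipped the shadowed end of the tray. I'll fix both.

```bash
sed -i 's/(S>150)&(V>110)/(S>150)\&(V>40)/; s/ids=\[max(range.*/q=np.argwhere(m)[:,::-1];j=q[np.argmin(((q-c)**2).sum(1))];ids=[l[j[1],j[0]]]/' fit.py
sed -i 's/^    m=cv2.morphologyEx.*/    m=cv2.morphologyEx(m,cv2.MORPH_CLOSE,np.ones((5,5)))\&k/' fit.py
python3 fit.py; python3 -c "
import sys;sys.path.insert(0,'.')
from fit import *;p=pickle.load(open('pics/w1.pkl','rb'))
print(p2w(p,[[333,115],[335,252]],.011).round(4),p2w(p,[[333,115],[335,252]],.011)[0]-p2w(p,[335,252],.011)[0])"
```

```text
ratchet mid [ 439.7 -391.5] len 177 wid 36 (want 175) rect ang 70.1 pca -108.1 widths -/+ [36. 26.]
tray mid [ 566.1 -415. ] len 141 wid 44 (want 141) rect ang -85.7 pca -87.8 widths -/+ [44. 37.]
[[ 0.4659 -0.3081  0.011 ]
 [ 0.4104 -0.475   0.011 ]] [0.05546311 0.1668879  0.        ]
```

```bash
python3 -c "
from plan import rows
rows([(0.4358,-0.403,0.06,71.5)]); rows([(.4358,-.403,.006,71.5)],(0.4358,-0.403,0.06,71.5))"
```

```text
-> (0.4358, -0.403, 0.06, 71.5) j1~-43 j6~-24
slide [[-10.0, 6.0, 53.0], [-10.0, 5.0, 53.0], [-10.0, 5.3, 52.7]] 
rot [[0, 0, -1.0], [0, 0, 0.0], [0, 0, -0.6]]
-> (0.4358, -0.403, 0.006, 71.5) j1~-43 j6~-24
slide [[0.0, 0.0, 54.0]] 
rot [[0, 0, 0.0]]
```

Emit:
jog_arm(slide=[[-10, 6, 53], [-10, 5, 53], [-10, 5, 52], [0, 0, 0], [0, 0, 0]], rotation=[[0, 0, -1], [0, 0, 0], [0, 0, -0.5], [0, 0, 0], [0, 0, 0]], grip=[60, 60, 60, 60, 60], newtons=30)

```text
t: 2.6
tcp_pos: [0.4351, -0.4047, 0.0625]
eef_rot: [179.9, 0.0, 71.2]
force: [-0.5, -0.3, 0.4]
finger_gap: 0.644
gripper_force: 0.0
```

```bash
python3 -c "
from plan import *
s=robot.get_state();print(s['t'],s['tcp_pos'],s['eef_rot'])
rows([(.4358,-.403,.0055,71.5)])"; python3 c.py w2; python3 -c "
import cv2;cv2.imwrite('pics/w2z.png',cv2.imread('pics/w2.png'))"
```

```text
2.6 [ 0.43505888 -0.40467128  0.06249197] [1.79921784e+02 4.62262560e-02 7.12381627e+01]
-> (0.4358, -0.403, 0.0055, 71.5) j1~-43 j6~-24
slide [[1.9, 0.1, 57.0]] 
rot [[0, 0, -0.3]]
2.65 [ 0.43588638 -0.40508464  0.06358966] [1.79807137e+02 1.06921347e-01 7.12782602e+01]
```

View pics/w2z.png

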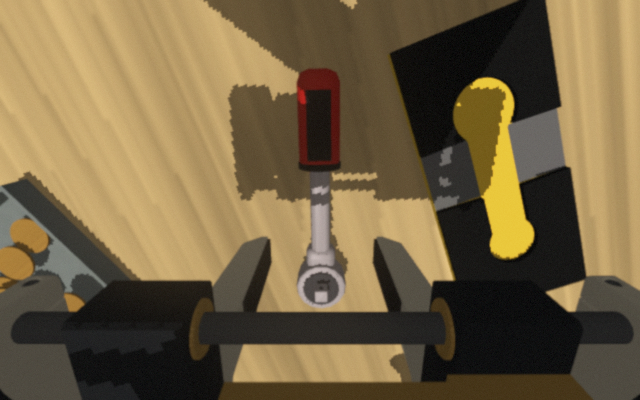

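The ratchet sits centred between the fingers, with the neck at about (320,215). I'll refit from here.

```bash
python3 -c "
from fit import *;p=pickle.load(open('pics/w2.pkl','rb'))
print(w2p(p,[.4358,-.403,.011]))
fit(p,'ratchet',(.436,-.403),.011,175,.1);fit(p,'tray',(.565,-.41),.010,141,.1)
print(p2w(p,[[319,68],[322,306]],.011).round(4))"
```

```text
[[322.93254665 216.48020243]]
ratchet mid [ 434.9 -395.4] len 173 wid 38 (want 175) rect ang 72.5 pca -108.1 widths -/+ [38. 27.]
tray mid [ 549.6 -403. ] len 169 wid 72 (want 141) rect ang -87.7 pca -86.0 widths -/+ [71. 68.]
[[ 0.4663 -0.3051  0.011 ]
 [ 0.4099 -0.477   0.011 ]]
```

Emit:
jog_arm(slide=[[2, 0, 30], [0, 0, 27], [0, 0, 0], [0, 0, 0], [0, 0, 0]], rotation=[[0, 0, 0], [0, 0, 0], [0, 0, 0], [0, 0, 0], [0, 0, 0]], grip=[60, 60, 10, 5, 5], newtons=30)

```text
t: 3.28
tcp_pos: [0.4369, -0.4028, 0.0061]
eef_rot: [179.8, 0.1, 71.4]
force: [0.8, -0.6, 0.6]
finger_gap: 0.374
gripper_force: 0.0
```

Emit:
jog_arm(slide=[[0, 0, 0], [0, 0, 0], [0, 0, 0], [0, 0, 0]], rotation=[[0, 0, 0], [0, 0, 0], [0, 0, 0], [0, 0, 0]], grip=[5, 5, 5, 5])

```text
t: 3.78
tcp_pos: [0.4356, -0.4017, 0.0041]
eef_rot: [-180.0, 0.0, 71.4]
force: [-2.6, 0.2, 6.2]
finger_gap: 0.148
gripper_force: 30.0
```

Gripped at 13.8 mm. Next I'll lift and measure the trays with the top and side cameras.

Emit:
jog_arm(slide=[[0, 0, -20], [0, 0, -40], [0, 0, -50], [0, 0, -30]], rotation=[[0, 0, 0], [0, 0, 0], [0, 0, 0], [0, 0, 0]], grip=[5, 5, 5, 5])

```text
t: 4.28
tcp_pos: [0.4365, -0.4022, 0.1475]
eef_rot: [179.8, 0.1, 71.4]
force: [-0.3, -0.3, -4.3]
finger_gap: 0.149
gripper_force: 30.0
```

```bash
cat > t.py <<'E'
from fit import *
for n in ['top','side']:
    p=cam(n);print(n)
    for nm,xy,L in [('ratchet',(.573,.412),191),('large',(.418,.39),196),('pliers',(.617,.168),181),('small',(.565,-.41),141)]:
        print(nm,end=' ')
        try: fit(p,'tray',xy,.010,L,.105)
        except Exception as e: print(e)
    for nm,k,xy,L in [('large','steel',(.449,-.135),180),('small','steel',(.459,.139),125),('pliers','pliers',(.614,-.174),165)]:
        print(nm,end=' ')
        try: fit(p,k,xy,.006,L,.11)
        except Exception as e: print(e)
from plan import rows
E
python3 t.py
```

```text
top
ratchet tray mid [576.1 419.3] len 189 wid 56 (want 191) rect ang -86.2 pca 95.1 widths -/+ [48. 56.]
large tray mid [427.2 391.2] len 197 wid 59 (want 196) rect ang 89.1 pca -93.5 widths -/+ [47. 59.]
pliers tray mid [625.1 163.6] len 178 wid 69 (want 181) rect ang -88.5 pca -96.0 widths -/+ [66. 49.]
small tray mid [ 564.8 -413.9] len 141 wid 45 (want 141) rect ang -88.4 pca -87.0 widths -/+ [45. 39.]
large steel mid [ 451.4 -136.2] len 176 wid 41 (want 180) rect ang -88.4 pca 91.9 widths -/+ [31. 41.]
small steel mid [464.8 134.3] len 120 wid 26 (want 125) rect ang 84.8 pca 82.3 widths -/+ [19. 26.]
pliers pliers mid [ 615.8 -170.9] len 167 wid 58 (want 165) rect ang 72.4 pca -108.7 widths -/+ [58. 29.]
side
ratchet tray mid [563.  395.4] len 146 wid 81 (want 191) rect ang -84.8 pca 96.4 widths -/+ [77. 81.]
large tray mid [456.  389.1] len 202 wid 168 (want 196) rect ang 86.3 pca 93.4 widths -/+ [168.  81.]
pliers tray mid [609.4 173.9] len 208 wid 90 (want 181) rect ang 84.2 pca 88.2 widths -/+ [80. 86.]
small tray mid [ 549.1 -383.5] len 209 wid 96 (want 141) rect ang 85.3 pca 95.8 widths -/+ [37. 96.]
large steel mid [ 448.1 -134.3] len 187 wid 40 (want 180) rect ang -85.6 pca 92.1 widths -/+ [30. 40.]
small steel mid [465.4 134. ] len 130 wid 30 (want 125) rect ang 84.1 pca 81.8 widths -/+ [22. 30.]
pliers pliers mid [ 608.9 -176.8] len 184 wid 74 (want 165) rect ang 82.0 pca 74.3 widths -/+ [72. 40.]
```

```bash
python3 -c "
from plan import rows
rows([(0.577,0.407,0.11,95)],(.436,-.402,.1455,71.4))"
```

```text
-> (0.577, 0.407, 0.11, 95) j1~35 j6~30
slide [[54.0, -8.0, 2.0], [54.0, -6.0, 2.0], [55.0, -5.0, 2.0], [55.0, -3.0, 2.0], [55.0, -2.0, 2.0]] 
rot [[0, 0, -2.0], [0, 0, -2.0], [0, 0, -2.0], [0, 0, -1.0], [0, 0, -2.0]]
slide [[55.0, 0.0, 3.0], [55.0, 1.0, 2.0], [55.0, 3.0, 3.0], [54.0, 4.0, 2.0], [54.0, 6.0, 3.0]] 
rot [[0, 0, -1.0], [0, 0, -2.0], [0, 0, -1.0], [0, 0, -2.0], [0, 0, -1.0]]
slide [[54.0, 7.0, 2.0], [54.0, 9.0, 3.0], [54.0, 10.0, 2.0], [53.0, 12.0, 3.0], [53.4, 13.0, 2.5]] 
rot [[0, 0, -2.0], [0, 0, -1.0], [0, 0, -2.0], [0, 0, -1.0], [0, 0, -1.6]]
```

Emit:
jog_arm(slide=[[54, -8, 2], [54, -6, 2], [55, -5, 2], [55, -3, 2], [55, -2, 2]], rotation=[[0, 0, -2], [0, 0, -2], [0, 0, -2], [0, 0, -1], [0, 0, -2]], grip=[5, 5, 5, 5, 5])

```text
t: 5.0
tcp_pos: [0.4814, -0.1291, 0.1319]
eef_rot: [-179.9, -0.0, 80.4]
force: [1.3, -0.7, -3.0]
finger_gap: 0.15
gripper_force: 30.0
```

Emit:
jog_arm(slide=[[55, 0, 3], [55, 1, 2], [55, 3, 3], [54, 4, 2], [54, 6, 3]], rotation=[[0, 0, -1], [0, 0, -2], [0, 0, -1], [0, 0, -2], [0, 0, -1]], grip=[5, 5, 5, 5, 5])

```text
t: 5.62
tcp_pos: [0.5279, 0.14, 0.1189]
eef_rot: [-179.9, 0.0, 87.4]
force: [0.7, -0.1, -2.7]
finger_gap: 0.149
gripper_force: 30.0
```

Emit:
jog_arm(slide=[[54, 7, 2], [54, 9, 3], [54, 10, 2], [53, 12, 3], [53, 13, 2]], rotation=[[0, 0, -2], [0, 0, -1], [0, 0, -2], [0, 0, -1], [0, 0, -1.5]], grip=[5, 5, 5, 5, 5])

```text
t: 6.25
tcp_pos: [0.5763, 0.4081, 0.106]
eef_rot: [-179.8, 0.1, 94.9]
force: [1.2, 0.9, -3.1]
finger_gap: 0.146
gripper_force: 30.0
```

Emit:
jog_arm(slide=[[0, 0, 0], [0, 0, 0]], rotation=[[0, 0, 0], [0, 0, 0]], grip=[5, 5])

```text
t: 6.5
tcp_pos: [0.5763, 0.4063, 0.1063]
eef_rot: [-179.8, 0.1, 94.9]
force: [1.0, -0.7, -3.8]
finger_gap: 0.15
gripper_force: 30.0
```

```bash
python3 c.py w3
```

```text
6.55 [0.5767221  0.40582904 0.10711923] [-1.79886091e+02  8.02234037e-02  9.48281839e+01]
```

View pics/w3.png

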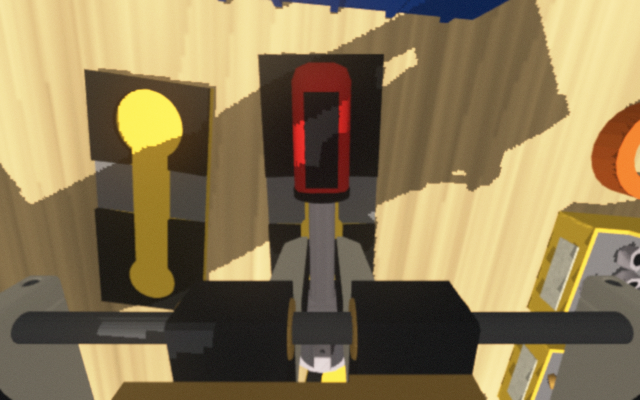

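The held ratchet is in line with its tray: slab corners at (260,55) and (383,54), symmetric about the tool. A quick corner check follows.

```bash
python3 -c "
from fit import *;p=pickle.load(open('pics/w3.pkl','rb'))
c=p2w(p,[[260,55],[383,54]],.013);print(c.round(4),c.mean(0))
print('expect far mid', .577-0.118*np.cos(np.radians(-85)), .407+.118*np.sin(np.radians(85)))
c=p2w(p,[[86,70],[215,86]],.013);print('large tray',c.round(4),c.mean(0))
"
```

```text
[[0.5182 0.5196 0.013 ]
 [0.6116 0.5282 0.013 ]] [0.5649434  0.52392606 0.013     ]
expect far mid 0.5667156223557763 0.5245509743748259
large tray [[0.3837 0.4977 0.013 ]
 [0.4836 0.4943 0.013 ]] [0.4336328  0.49601131 0.013     ]
```

Emit:
jog_arm(slide=[[0, 0, 50], [0, 0, 32], [0, 0, 6], [0, 0, 3], [0, 0, 2]], rotation=[[0, 0, 0], [0, 0, 0], [0, 0, 0], [0, 0, 0], [0, 0, 0]], grip=[5, 5, 5, 5, 5])

```text
t: 7.18
tcp_pos: [0.5789, 0.4075, 0.0181]
eef_rot: [179.8, -0.1, 94.8]
force: [0.4, 0.2, -3.1]
finger_gap: 0.146
gripper_force: 30.0
```

Emit:
jog_arm(slide=[[0, 0, 0], [0, 0, 0]], rotation=[[0, 0, 0], [0, 0, 0]], grip=[5, 5])

```text
t: 7.42
tcp_pos: [0.5779, 0.4073, 0.0167]
eef_rot: [179.9, -0.0, 94.9]
force: [-0.5, -0.0, -3.6]
finger_gap: 0.148
gripper_force: 30.0
```

Emit:
jog_arm(slide=[[0, 0, 2], [0, 0, 0], [0, 0, 0]], rotation=[[0, 0, 0], [0, 0, 0], [0, 0, 0]], grip=[5, 5, 5])

```text
t: 7.8
tcp_pos: [0.5773, 0.407, 0.0135]
eef_rot: [-180.0, 0.0, 94.9]
force: [0.4, -0.3, -3.7]
finger_gap: 0.148
gripper_force: 30.0
```

Emit:
jog_arm(slide=[[0, 0, 1], [0, 0, 0], [0, 0, 0]], rotation=[[0, 0, 0], [0, 0, 0], [0, 0, 0]], grip=[5, 5, 5])

```text
t: 8.18
tcp_pos: [0.5774, 0.407, 0.0126]
eef_rot: [-180.0, 0.0, 94.9]
force: [0.4, 0.6, -3.9]
finger_gap: 0.145
gripper_force: 30.0
```

Emit:
jog_arm(slide=[[0, 0, 1], [0, 0, 0], [0, 0, 0]], rotation=[[0, 0, 0], [0, 0, 0], [0, 0, 0]], grip=[5, 5, 5])

```text
t: 8.55
tcp_pos: [0.5775, 0.4071, 0.0121]
eef_rot: [180.0, -0.0, 94.9]
force: [-1.5, -1.9, 1.6]
finger_gap: 0.144
gripper_force: 30.0
```

Emit:
jog_arm(slide=[[0, 0, 0], [0, 0, 0], [0, 0, 0], [0, 0, -15], [0, 0, -50]], rotation=[[0, 0, 0], [0, 0, 0], [0, 0, 0], [0, 0, 0], [0, 0, 0]], grip=[45, 45, 45, 45, 45])

```text
t: 9.18
tcp_pos: [0.5749, 0.4055, 0.0739]
eef_rot: [-179.6, 0.2, 94.9]
force: [0.6, 0.6, 0.5]
finger_gap: 0.483
gripper_force: 0.0
```

Emit:
jog_arm(slide=[[0, 0, -60], [-50, 0, -30], [-50, 0, 0], [0, 0, 0], [0, 0, 0]], rotation=[[0, 0, 0], [0, 0, 0], [0, 0, 0], [0, 0, 0], [0, 0, 0]], grip=[45, 45, 45, 45, 45])

```text
t: 9.8
tcp_pos: [0.586, 0.3076, 0.1675]
eef_rot: [180.0, -0.0, 94.8]
force: [0.6, 0.5, -0.3]
finger_gap: 0.485
gripper_force: 0.0
```

```bash
python3 c.py w4
python3 - <<'E'
from fit import *;p=pickle.load(open('pics/w4.pkl','rb'))
fit(p,'ratchet',(.577,.407),.019,175,.1)
fit(p,'tray',(.427,.39),.010,196,.11)
fit(p,'tray',(.625,.164),.010,181,.1)
v,_=fit(p,'steel',(.464,.134),.006,125,.09)
print(w2p(p,[.577,.407,.019]))
E
```

```text
9.85 [0.58574008 0.30814115 0.16704128] [ 1.79983679e+02 -3.38246972e-02  9.48697455e+01]
ratchet mid [576.8 405.3] len 144 wid 35 (want 175) rect ang -85.2 pca -85.3 widths -/+ [27. 35.]
tray mid [434.3 381.9] len 185 wid 80 (want 196) rect ang 86.5 pca -93.9 widths -/+ [74. 80.]
tray mid [619.7 169.9] len 201 wid 62 (want 181) rect ang 88.4 pca -91.8 widths -/+ [38. 60.]
steel mid [519.9 122.9] len 174 wid 66 (want 125) rect ang 82.8 pca -90.0 widths -/+ [20. 35.]
[[321.83467706  84.37745705]]
```

View pics/w4.png

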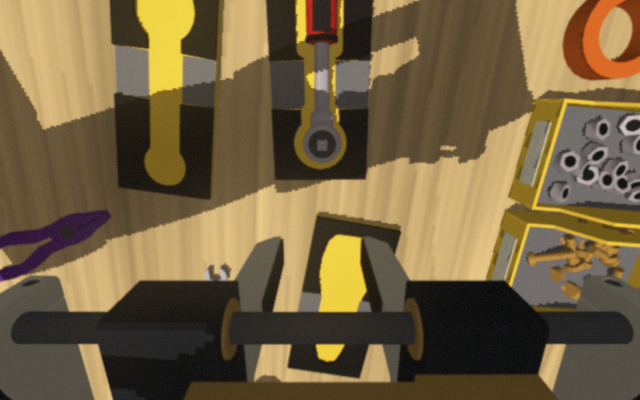

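The ratchet lies in its cut-out with its head at (322,144), evenly clear. Next is the small wrench.

```bash
python3 -c "
from plan import rows
rows([(0.466,0.146,0.10,83)],(.586,.3077,.1672,94.9))"
```

```text
-> (0.466, 0.146, 0.1, 83) j1~17 j6~24
slide [[-38.0, -33.0, 17.0], [-39.0, -31.0, 17.0], [-41.0, -30.0, 17.0], [-42.6, -26.9, 16.2]] 
rot [[0, 0, 3.0], [0, 0, 3.0], [0, 0, 3.0], [0, 0, 2.9]]
```

Emit:
jog_arm(slide=[[-38, -33, 17], [-39, -31, 17], [-41, -30, 17], [-42.5, -27, 16], [0, 0, 40]], rotation=[[0, 0, 3], [0, 0, 3], [0, 0, 3], [0, 0, 3], [0, 0, 0]], grip=[50, 50, 50, 50, 50])

```text
t: 10.48
tcp_pos: [0.4658, 0.1454, 0.0609]
eef_rot: [179.8, -0.1, 82.8]
force: [0.8, -0.1, 0.1]
finger_gap: 0.54
gripper_force: 0.0
```

Emit:
jog_arm(slide=[[0, 0, 0], [0, 0, 0]], rotation=[[0, 0, 0], [0, 0, 0]], grip=[50, 50])

```text
t: 10.72
tcp_pos: [0.4664, 0.1469, 0.0608]
eef_rot: [180.0, -0.0, 82.9]
force: [0.5, 0.1, 0.1]
finger_gap: 0.538
gripper_force: 0.0
```

```bash
python3 c.py w5
python3 - <<'E'
from fit import *;p=pickle.load(open('pics/w5.pkl','rb'))
v,_=fit(p,'steel',(.464,.134),.006,125,.08)
print(w2p(p,[[.466,.146,.006]]))
cv2.imwrite('pics/f5.png',v)
E
```

```text
10.775 [0.46698525 0.14695558 0.06128207] [ 1.79898522e+02 -4.32860023e-02  8.29287962e+01]
steel mid [463.5 133.6] len 126 wid 26 (want 125) rect ang 83.8 pca -98.2 widths -/+ [19. 26.]
[[322.34211878 218.65085956]]
```

View pics/f5.png

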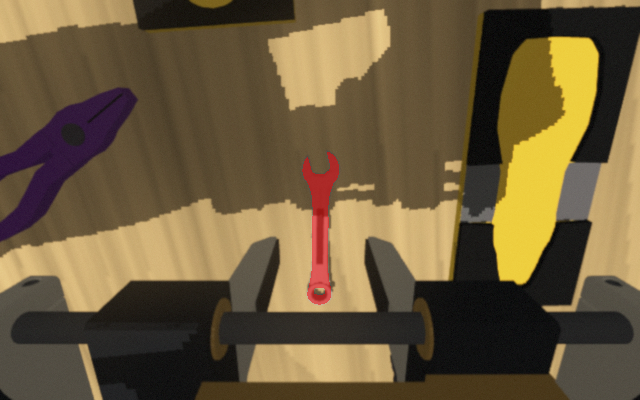

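Emit:
jog_arm(slide=[[-1, -1, 35], [0, 0, 22], [0, 0, 1], [0, 0, 0], [0, 0, 0]], rotation=[[0, 0, 0], [0, 0, 0], [0, 0, 0], [0, 0, 0], [0, 0, 0]], grip=[50, 50, 50, 30, 4], newtons=25)

```text
t: 11.4
tcp_pos: [0.4658, 0.1454, 0.0031]
eef_rot: [179.9, -0.0, 82.9]
force: [0.4, 0.0, -0.3]
finger_gap: 0.372
gripper_force: 0.0
```

Emit:
jog_arm(slide=[[0, 0, 0], [0, 0, 0], [0, 0, 0], [0, 0, 0]], rotation=[[0, 0, 0], [0, 0, 0], [0, 0, 0], [0, 0, 0]], grip=[4, 4, 4, 4])

```text
t: 11.9
tcp_pos: [0.4647, 0.145, 0.0019]
eef_rot: [180.0, -0.0, 82.8]
force: [-1.3, -0.6, 3.8]
finger_gap: 0.127
gripper_force: 25.0
```

Emit:
jog_arm(slide=[[0, 0, -10], [0, 0, -40], [0, 0, -50], [0, 0, -45], [0, 0, 0]], rotation=[[0, 0, 0], [0, 0, 0], [0, 0, 0], [0, 0, 0], [0, 0, 0]], grip=[4, 4, 4, 4, 4])

```text
t: 12.52
tcp_pos: [0.4675, 0.1456, 0.1518]
eef_rot: [179.5, -0.2, 82.9]
force: [1.0, -0.2, -1.6]
finger_gap: 0.123
gripper_force: 25.0
```

```bash
python3 -c "
from plan import rows
rows([(0.5651,-0.403,0.13,93)],(.4665,.1465,.148,82.9))"
```

```text
-> (0.5651, -0.403, 0.13, 93) j1~-35 j6~-38
slide [[-53.0, 17.0, 2.0], [-54.0, 16.0, 2.0], [-54.0, 15.0, 2.0], [-54.0, 14.0, 2.0], [-54.0, 13.0, 2.0]] 
rot [[0, 0, -1.0], [0, 0, -1.0], [0, 0, -1.0], [0, 0, -1.0], [0, 0, -1.0]]
slide [[-55.0, 12.0, 2.0], [-55.0, 11.0, 2.0], [-55.0, 9.0, 1.0], [-55.0, 9.0, 2.0], [-54.6, 7.3, 1.0]] 
rot [[0, 0, -1.0], [0, 0, -1.0], [0, 0, -1.0], [0, 0, -1.0], [0, 0, -1.1]]
```

Emit:
jog_arm(slide=[[-53, 17, 2], [-54, 16, 2], [-54, 15, 2], [-54, 14, 2], [-54, 13, 2]], rotation=[[0, 0, -1], [0, 0, -1], [0, 0, -1], [0, 0, -1], [0, 0, -1]], grip=[4, 4, 4, 4, 4])

```text
t: 13.15
tcp_pos: [0.5144, -0.1313, 0.1355]
eef_rot: [-179.9, -0.0, 87.9]
force: [0.9, 0.2, -0.8]
finger_gap: 0.124
gripper_force: 25.0
```

Emit:
jog_arm(slide=[[-55, 12, 2], [-55, 11, 2], [-55, 9, 2], [-55, 9, 20], [-54.5, 7, 20]], rotation=[[0, 0, -1], [0, 0, -1], [0, 0, -1], [0, 0, -1], [0, 0, -0.5]], grip=[4, 4, 4, 4, 4])

```text
t: 13.78
tcp_pos: [0.562, -0.4059, 0.089]
eef_rot: [-180.0, -0.0, 92.4]
force: [0.9, -0.4, -0.5]
finger_gap: 0.123
gripper_force: 25.0
```

Emit:
jog_arm(slide=[[0, 0, 0], [0, 0, 0], [0, 0, 0]], rotation=[[0, 0, 0], [0, 0, 0], [0, 0, 0]], grip=[4, 4, 4])

```text
t: 14.15
tcp_pos: [0.563, -0.4034, 0.0917]
eef_rot: [179.9, 0.0, 92.4]
force: [-0.3, -0.7, -1.1]
finger_gap: 0.123
gripper_force: 25.0
```

```bash
python3 c.py w6
```

```text
14.2 [ 0.56316119 -0.40345248  0.09203738] [1.79917915e+02 5.81086930e-02 9.24387064e+01]
```

View pics/w6.png

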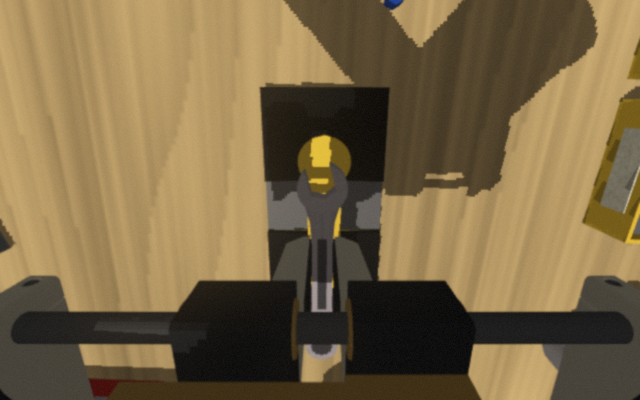

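```bash
python3 -c "
from fit import *;p=pickle.load(open('pics/w6.pkl','rb'))
c=p2w(p,[[262,88],[389,88]],.013);m=c.mean(0);print(c.round(4),m)
th=np.radians(92.5);print('origin',m[:2]-.094*np.array([np.cos(th),np.sin(th)]))
"
```

```text
[[ 0.5141 -0.3118  0.013 ]
 [ 0.6082 -0.3079  0.013 ]] [ 0.56112589 -0.30986145  0.013     ]
origin [ 0.56522611 -0.40377198]
```

Emit:
jog_arm(slide=[[0, 2, 45], [0, 0, 28], [0, 0, 4], [0, 0, 1], [0, 0, 0]], rotation=[[0, 0, 0], [0, 0, 0], [0, 0, 0], [0, 0, 0], [0, 0, 0]], grip=[4, 4, 4, 4, 4])

```text
t: 14.82
tcp_pos: [0.5657, -0.4051, 0.0151]
eef_rot: [179.9, 0.1, 92.4]
force: [0.1, 0.6, -0.4]
finger_gap: 0.121
gripper_force: 25.0
```

Emit:
jog_arm(slide=[[0, 0, 1], [0, 0, 0], [0, 0, 0]], rotation=[[0, 0, 0], [0, 0, 0], [0, 0, 0]], grip=[4, 4, 4])

```text
t: 15.2
tcp_pos: [0.5644, -0.4045, 0.0119]
eef_rot: [180.0, 0.0, 92.3]
force: [1.0, 0.8, -1.5]
finger_gap: 0.127
gripper_force: 25.0
```

Emit:
jog_arm(slide=[[0, 0, 1], [0, 0, 0], [0, 0, 0]], rotation=[[0, 0, 0], [0, 0, 0], [0, 0, 0]], grip=[4, 4, 4])

```text
t: 15.58
tcp_pos: [0.5643, -0.4044, 0.0105]
eef_rot: [-180.0, -0.0, 92.4]
force: [0.7, -0.0, -0.6]
finger_gap: 0.131
gripper_force: 25.0
```

Emit:
jog_arm(slide=[[0, 0, 0.5], [0, 0, 0], [0, 0, 0]], rotation=[[0, 0, 0], [0, 0, 0], [0, 0, 0]], grip=[4, 4, 4])

```text
t: 15.95
tcp_pos: [0.5644, -0.4044, 0.0101]
eef_rot: [180.0, -0.0, 92.4]
force: [-0.0, 0.1, -0.3]
finger_gap: 0.125
gripper_force: 25.0
```

Emit:
jog_arm(slide=[[0, 0, 0.5], [0, 0, 0], [0, 0, 0]], rotation=[[0, 0, 0], [0, 0, 0], [0, 0, 0]], grip=[4, 4, 4])

```text
t: 16.32
tcp_pos: [0.5644, -0.4044, 0.01]
eef_rot: [180.0, 0.0, 92.4]
force: [-2.7, 2.2, 5.0]
finger_gap: 0.128
gripper_force: 25.0
```

Emit:
jog_arm(slide=[[0, 0, 0], [0, 0, 0], [0, 0, 0], [0, 0, -15], [0, 0, -50]], rotation=[[0, 0, 0], [0, 0, 0], [0, 0, 0], [0, 0, 0], [0, 0, 0]], grip=[45, 45, 45, 45, 45])

```text
t: 16.95
tcp_pos: [0.5621, -0.4025, 0.072]
eef_rot: [-179.7, -0.3, 92.4]
force: [0.2, -0.6, -0.3]
finger_gap: 0.485
gripper_force: 0.0
```

```bash
python3 -c "
from plan import rows
rows([(0.451,-0.148,0.06,92)],(.5646,-.4045,.075,92.4))"
```

```text
-> (0.451, -0.148, 0.06, 92) j1~-18 j6~-20
slide [[52.0, -21.0, 3.0], [52.0, -20.0, 3.0], [52.0, -21.0, 3.0], [53.0, -20.0, 3.0], [52.0, -20.8, 3.0]] 
rot [[0, 0, 0.0], [0, 0, 0.0], [0, 0, 0.0], [0, 0, 0.0], [0, 0, 0.4]]
```

Emit:
jog_arm(slide=[[52, -21, -20], [52, -20, 0], [52, -21, 0], [53, -20, 15], [52, -21, 20]], rotation=[[0, 0, 0], [0, 0, 0], [0, 0, 0], [0, 0, 0], [0, 0, 0.5]], grip=[60, 60, 60, 60, 60])

```text
t: 17.58
tcp_pos: [0.4512, -0.1468, 0.0612]
eef_rot: [179.8, 0.1, 91.8]
force: [0.5, 0.3, 0.9]
finger_gap: 0.644
gripper_force: 0.0
```

Emit:
jog_arm(slide=[[0, 0, 0], [0, 0, 0]], rotation=[[0, 0, 0], [0, 0, 0]], grip=[60, 60])

```text
t: 17.82
tcp_pos: [0.4519, -0.1484, 0.0611]
eef_rot: [179.9, 0.1, 91.9]
force: [-0.3, 0.4, -0.5]
finger_gap: 0.647
gripper_force: 0.0
```

```bash
python3 c.py w7
python3 - <<'E'
from fit import *;p=pickle.load(open('pics/w7.pkl','rb'))
v,_=fit(p,'steel',(.451,-.136),.006,180,.11)
print(w2p(p,[[.451,-.148,.006]]))
w=pickle.load(open('pics/w7.pkl','rb'));
t=cam('top');fit(t,'tray',(.565,-.41),.010,141,.105);q=t['pixels'];c=w2p(t,[.565,-.41,.01])[0].astype(int)
crop=cv2.resize(q[c[1]-40:c[1]+40,c[0]-60:c[0]+60],(600,400),interpolation=cv2.INTER_CUBIC)
cv2.imwrite('pics/f7.png',np.vstack([v[:,:600]*1,crop])[:600*2:1][::1] if False else np.hstack([cv2.resize(v,(480,300)),cv2.resize(crop,(320,300))]))
E
```

```text
17.875 [ 0.45248149 -0.14907753  0.06150567] [1.79820591e+02 1.04595629e-01 9.18491099e+01]
steel mid [ 449.3 -138.3] len 182 wid 40 (want 180) rect ang -86.8 pca -88.0 widths -/+ [29. 40.]
[[321.38604331 216.80021281]]Traceback (most recent call last):
  File "<stdin>", line 5, in <module>
  File "fit.py", line 19, in fit
    cs=np.vstack(cv2.findContours(mm,0,2)[0])[:,0,:]
       ~~~~~~~~~^^^^^^^^^^^^^^^^^^^^^^^^^^^^^
    return _nx.concatenate(arrs, 0, dtype=dtype, casting=casting)
           ~~~~~~~~~~~~~~~^^^^^^^^^^^^^^^^^^^^^^^^^^^^^^^^^^^^^^^
ValueError: need at least one array to concatenate
```

Emit:
jog_arm(slide=[[-1.5, -2, 35], [0, 0, 22], [0, 0, 0.5], [0, 0, 0], [0, 0, 0]], rotation=[[0, 0, 0], [0, 0, 0], [0, 0, 0], [0, 0, 0], [0, 0, 0]], grip=[60, 60, 60, 30, 8], newtons=35)

```text
t: 18.55
tcp_pos: [0.4497, -0.1501, 0.0032]
eef_rot: [179.9, 0.0, 91.8]
force: [-0.0, -0.7, -0.5]
finger_gap: 0.477
gripper_force: 0.0
```

Emit:
jog_arm(slide=[[0, 0, 0], [0, 0, 0], [0, 0, 0], [0, 0, 0]], rotation=[[0, 0, 0], [0, 0, 0], [0, 0, 0], [0, 0, 0]], grip=[8, 8, 8, 8])

```text
t: 19.05
tcp_pos: [0.4491, -0.1495, 0.0024]
eef_rot: [180.0, 0.0, 91.9]
force: [0.1, -0.6, 1.8]
finger_gap: 0.167
gripper_force: 35.0
```

Emit:
jog_arm(slide=[[0, 0, -10], [0, 0, -40], [0, 0, -50], [0, 0, -45], [0, 0, 0]], rotation=[[0, 0, 0], [0, 0, 0], [0, 0, 0], [0, 0, 0], [0, 0, 0]], grip=[8, 8, 8, 8, 8])

```text
t: 19.68
tcp_pos: [0.4514, -0.1506, 0.1521]
eef_rot: [179.6, 0.2, 91.9]
force: [0.6, -0.1, -1.7]
finger_gap: 0.166
gripper_force: 35.0
```

Run:
```python
from plan import *
s=robot.get_state();print(s['t'],s['tcp_pos'],s['eef_rot'],s['finger_gap']*93)
from fit import fit
t=cam('top');fit(t,'tray',(.427,.391),.010,196,.11)
th=np.radians(86.5);o=np.array([.4272,.3912])+.012*np.array([np.cos(th),np.sin(th)]);print(o)
rows([(0.45,-.10,.15,130),(.44,.10,.15,200),(*o,.12,266.5)],(.4495,-.150,.148,91.9))
```

```text
19.675 [ 0.45136192 -0.15059171  0.15205031] [179.58794918   0.20895746  91.85664754] 15.452410107482736
tray mid [427.2 391.2] len 197 wid 59 (want 196) rect ang 89.1 pca -93.5 widths -/+ [47. 59.]
[0.42793258 0.40317762]
-> (0.45, -0.1, 0.15, 130) j1~-13 j6~-53
-> (0.44, 0.1, 0.15, 200) j1~13 j6~-97
-> (np.float64(0.4279325824744183), np.float64(0.4031776175810624), 0.12, 266.5) j1~43 j6~-133
slide [[12.0, 1.0, 0.0], [12.0, 3.0, -1.0], [12.0, 4.0, 0.0], [11.1, 6.6, -1.0], [23.0, 17.0, 0.0]] 
rot [[0, 0, -10.0], [0, 0, -9.0], [0, 0, -10.0], [0, 0, -9.1], [0, 0, -10.0]]
slide [[19.0, 21.0, 0.0], [16.0, 24.0, 0.0], [11.0, 26.0, 0.0], [6.0, 28.0, 0.0], [1.0, 29.0, 0.0]] 
rot [[0, 0, -10.0], [0, 0, -10.0], [0, 0, -10.0], [0, 0, -10.0], [0, 0, -10.0]]
slide [[-3.2, 28.5, 0.0], [-13.0, 41.0, 4.0], [-20.0, 38.0, 4.0], [-26.0, 35.0, 4.0], [-32.0, 30.0, 4.0]] 
rot [[0, 0, -10.0], [0, 0, -10.0], [0, 0, -9.0], [0, 0, -10.0], [0, 0, -9.0]]
slide [[-36.0, 24.0, 5.0], [-39.0, 18.0, 4.0], [-42.2, 11.6, 5.0]] 
rot [[0, 0, -10.0], [0, 0, -9.0], [0, 0, -9.5]]
```

Emit:
jog_arm(slide=[[12, 1, 0], [12, 3, 0], [12, 4, 0], [11, 6.5, 0], [23, 17, 0]], rotation=[[0, 0, -10], [0, 0, -9], [0, 0, -10], [0, 0, -9], [0, 0, -10]], grip=[8, 8, 8, 8, 8])

```text
t: 20.35
tcp_pos: [0.4461, -0.0707, 0.1449]
eef_rot: [-179.9, -0.2, 140.1]
force: [0.6, 0.8, -1.9]
finger_gap: 0.164
gripper_force: 35.0
```

Emit:
jog_arm(slide=[[19, 21, 0], [16, 24, 0], [11, 26, 0], [6, 28, 0], [1, 29, 0]], rotation=[[0, 0, -10], [0, 0, -10], [0, 0, -10], [0, 0, -10], [0, 0, -10]], grip=[8, 8, 8, 8, 8])

```text
t: 20.98
tcp_pos: [0.4399, 0.0727, 0.145]
eef_rot: [180.0, -0.2, -169.8]
force: [0.0, 0.8, -1.7]
finger_gap: 0.171
gripper_force: 35.0
```

Emit:
jog_arm(slide=[[-3, 28.5, 0], [-13, 41, 4], [-20, 38, 4], [-26, 35, 4], [-32, 30, 4]], rotation=[[0, 0, -10], [0, 0, -10], [0, 0, -9], [0, 0, -10], [0, 0, -9]], grip=[8, 8, 8, 8, 8])

```text
t: 21.6
tcp_pos: [0.4314, 0.2744, 0.1287]
eef_rot: [179.9, -0.2, -121.8]
force: [1.0, -0.7, -0.7]
finger_gap: 0.166
gripper_force: 35.0
```

Emit:
jog_arm(slide=[[-36, 24, 10], [-39, 18, 15], [-42, 11.5, 15], [0, 0, 0], [0, 0, 0]], rotation=[[0, 0, -10], [0, 0, -9], [0, 0, -9.5], [0, 0, 0], [0, 0, 0]], grip=[8, 8, 8, 8, 8])

```text
t: 22.22
tcp_pos: [0.4272, 0.4023, 0.0893]
eef_rot: [179.9, -0.2, -93.7]
force: [0.3, -0.1, -0.7]
finger_gap: 0.163
gripper_force: 35.0
```

```bash
python3 c.py w8
```

```text
22.275 [0.42786188 0.402241   0.09017067] [ 1.79928042e+02 -9.41317913e-02 -9.37349363e+01]
```

View pics/w8.png

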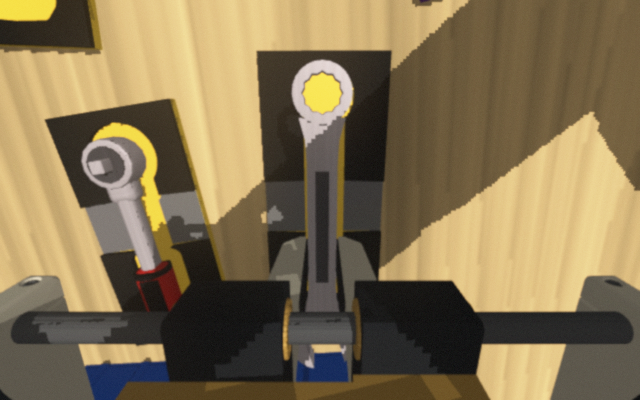

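The wrench hangs in line over its tray: far slab corners (257,52) and (391,51), ring at (322,91).

```bash
python3 -c "
from fit import *;p=pickle.load(open('pics/w8.pkl','rb'))
c=p2w(p,[[257,52],[391,51]],.013);m=c.mean(0);e=c[1]-c[0];print(c.round(4),np.degrees(np.arctan2(e[1],e[0])))
th=np.radians(86.3);print('origin',m[:2]+.118*np.array([np.cos(th),np.sin(th)]))
"
```

```text
[[0.4647 0.2822 0.013 ]
 [0.3693 0.2877 0.013 ]] 176.71530421877483
origin [0.42461673 0.40267698]
```

Emit:
jog_arm(slide=[[0, 1.5, 45], [0, 0, 26], [0, 0, 4], [0, 0, 1], [0, 0, 0]], rotation=[[0, 0, 0], [0, 0, 0], [0, 0, 0], [0, 0, 0], [0, 0, 0]], grip=[8, 8, 8, 8, 8])

```text
t: 22.9
tcp_pos: [0.428, 0.4041, 0.017]
eef_rot: [-179.9, 0.1, -93.7]
force: [0.4, 0.1, -1.6]
finger_gap: 0.165
gripper_force: 35.0
```

Emit:
jog_arm(slide=[[0, 0, 1], [0, 0, 0], [0, 0, 0]], rotation=[[0, 0, 0], [0, 0, 0], [0, 0, 0]], grip=[8, 8, 8])

```text
t: 23.28
tcp_pos: [0.4269, 0.4036, 0.0143]
eef_rot: [-180.0, 0.0, -93.6]
force: [-0.2, 0.5, -1.2]
finger_gap: 0.168
gripper_force: 35.0
```

Emit:
jog_arm(slide=[[0, 0, 1], [0, 0, 0], [0, 0, 0]], rotation=[[0, 0, 0], [0, 0, 0], [0, 0, 0]], grip=[8, 8, 8])

```text
t: 23.65
tcp_pos: [0.4267, 0.4035, 0.013]
eef_rot: [180.0, -0.0, -93.6]
force: [-0.2, -0.0, -2.2]
finger_gap: 0.168
gripper_force: 35.0
```

Emit:
jog_arm(slide=[[0, 0, 1], [0, 0, 0], [0, 0, 0]], rotation=[[0, 0, 0], [0, 0, 0], [0, 0, 0]], grip=[8, 8, 8])

```text
t: 24.02
tcp_pos: [0.4268, 0.4035, 0.0121]
eef_rot: [180.0, -0.0, -93.6]
force: [-0.1, 0.1, -1.7]
finger_gap: 0.166
gripper_force: 35.0
```

Emit:
jog_arm(slide=[[0, 0, 0.5], [0, 0, 0], [0, 0, 0]], rotation=[[0, 0, 0], [0, 0, 0], [0, 0, 0]], grip=[8, 8, 8])

```text
t: 24.4
tcp_pos: [0.4268, 0.4035, 0.0116]
eef_rot: [180.0, 0.0, -93.6]
force: [-0.8, -0.4, -1.0]
finger_gap: 0.164
gripper_force: 35.0
```

Emit:
jog_arm(slide=[[0, 0, 0.5], [0, 0, 0], [0, 0, 0]], rotation=[[0, 0, 0], [0, 0, 0], [0, 0, 0]], grip=[8, 8, 8])

```text
t: 24.78
tcp_pos: [0.4268, 0.4036, 0.0111]
eef_rot: [-180.0, 0.0, -93.6]
force: [-0.2, 0.1, -1.2]
finger_gap: 0.169
gripper_force: 35.0
```

Emit:
jog_arm(slide=[[0, 0, 0.5], [0, 0, 0], [0, 0, 0]], rotation=[[0, 0, 0], [0, 0, 0], [0, 0, 0]], grip=[8, 8, 8])

```text
t: 25.15
tcp_pos: [0.4268, 0.4035, 0.0106]
eef_rot: [-180.0, -0.0, -93.6]
force: [0.9, -0.6, -1.5]
finger_gap: 0.166
gripper_force: 35.0
```

Emit:
jog_arm(slide=[[0, 0, 0.5], [0, 0, 0], [0, 0, 0]], rotation=[[0, 0, 0], [0, 0, 0], [0, 0, 0]], grip=[8, 8, 8])

```text
t: 25.52
tcp_pos: [0.4269, 0.4036, 0.0105]
eef_rot: [-180.0, 0.0, -93.6]
force: [-2.4, -1.1, 3.9]
finger_gap: 0.165
gripper_force: 35.0
```

Emit:
jog_arm(slide=[[0, 0, 0], [0, 0, 0], [0, 0, 0], [0, 0, -15], [0, 0, -50]], rotation=[[0, 0, 0], [0, 0, 0], [0, 0, 0], [0, 0, 0], [0, 0, 0]], grip=[45, 45, 45, 45, 45])

```text
t: 26.15
tcp_pos: [0.4247, 0.4018, 0.0733]
eef_rot: [179.7, -0.2, -93.6]
force: [0.4, 0.2, 0.7]
finger_gap: 0.478
gripper_force: 0.0
```

```bash
python3 -c "
from plan import rows
rows([(0.5,.16,.17,180),(.6195,-.1595,.10,72)],(.4269,.4036,.0755,-93.6))"
```

```text
-> (0.5, 0.16, 0.17, 180) j1~18 j6~-72
-> (0.6195, -0.1595, 0.1, 72) j1~-14 j6~4
slide [[27.0, -10.0, -10.0], [24.0, -14.0, -11.0], [22.0, -18.0, -11.0], [18.0, -21.0, -10.0], [14.0, -24.0, -11.0]] 
rot [[0, 0, 10.0], [0, 0, 10.0], [0, 0, 9.0], [0, 0, 10.0], [0, 0, 9.0]]
slide [[10.0, -26.0, -10.0], [6.0, -28.0, -11.0], [1.0, -29.0, -10.0], [-3.4, -28.2, -10.5], [-11.0, -29.0, 6.0]] 
rot [[0, 0, 10.0], [0, 0, 9.0], [0, 0, 10.0], [0, 0, 9.4], [0, 0, 10.0]]
slide [[-16.0, -27.0, 6.0], [-20.0, -24.0, 6.0], [-24.0, -20.0, 6.0], [-27.0, -15.0, 7.0], [-29.0, -10.0, 6.0]] 
rot [[0, 0, 10.0], [0, 0, 10.0], [0, 0, 10.0], [0, 0, 10.0], [0, 0, 10.0]]
slide [[-31.0, -5.0, 7.0], [-31.0, 0.0, 6.0], [-30.0, 6.0, 7.0], [-29.0, 10.0, 6.0], [-27.1, 15.0, 7.0]] 
rot [[0, 0, 10.0], [0, 0, 10.0], [0, 0, 9.0], [0, 0, 10.0], [0, 0, 9.0]]
```

Emit:
jog_arm(slide=[[27, -10, -20], [24, -14, -20], [22, -18, -20], [18, -21, -10], [14, -24, -10]], rotation=[[0, 0, 10], [0, 0, 10], [0, 0, 9], [0, 0, 10], [0, 0, 9]], grip=[60, 60, 60, 60, 60])

```text
t: 26.78
tcp_pos: [0.4674, 0.2682, 0.1571]
eef_rot: [-180.0, 0.1, -142.0]
force: [-0.0, -0.3, -0.9]
finger_gap: 0.647
gripper_force: 0.0
```

Emit:
jog_arm(slide=[[10, -26, -10], [6, -28, -5], [1, -29, 0], [-3.5, -28, 0], [-11, -29, 6]], rotation=[[0, 0, 10], [0, 0, 9], [0, 0, 10], [0, 0, 9.5], [0, 0, 10]], grip=[60, 60, 60, 60, 60])

```text
t: 27.4
tcp_pos: [0.5116, 0.1303, 0.166]
eef_rot: [179.9, 0.1, 169.5]
force: [0.6, -0.0, -0.7]
finger_gap: 0.644
gripper_force: 0.0
```

Emit:
jog_arm(slide=[[-16, -27, 6], [-20, -24, 6], [-24, -20, 6], [-27, -15, 7], [-29, -10, 6]], rotation=[[0, 0, 10], [0, 0, 10], [0, 0, 10], [0, 0, 10], [0, 0, 10]], grip=[60, 60, 60, 60, 60])

```text
t: 28.02
tcp_pos: [0.5654, -0.0157, 0.1342]
eef_rot: [179.9, 0.0, 119.5]
force: [-1.5, 0.4, 0.5]
finger_gap: 0.645
gripper_force: 0.0
```

Emit:
jog_arm(slide=[[-31, -5, 7], [-31, 0, 6], [-30, 6, 7], [-29, 10, 6], [-27, 15, 7]], rotation=[[0, 0, 10], [0, 0, 10], [0, 0, 9], [0, 0, 10], [0, 0, 9]], grip=[60, 60, 60, 60, 60])

```text
t: 28.65
tcp_pos: [0.6192, -0.1607, 0.1014]
eef_rot: [179.9, -0.0, 71.5]
force: [-0.5, -0.3, 0.0]
finger_gap: 0.644
gripper_force: 0.0
```

Emit:
jog_arm(slide=[[0, 0, 0], [0, 0, 0]], rotation=[[0, 0, 0], [0, 0, 0]], grip=[60, 60])

```text
t: 28.9
tcp_pos: [0.6185, -0.1592, 0.1008]
eef_rot: [180.0, -0.0, 72.0]
force: [0.9, -0.4, 0.6]
finger_gap: 0.65
gripper_force: 0.0
```

```bash
python3 c.py w9
python3 - <<'E'
from fit import *;p=pickle.load(open('pics/w9.pkl','rb'))
v,_=fit(p,'pliers',(.616,-.171),.007,165,.11);cv2.imwrite('pics/f9.png',v)
print(w2p(p,[[.6195,-.1595,.007]]))
E
```

```text
28.95 [ 0.61854271 -0.15885485  0.10088546] [ 1.79973229e+02 -1.92690622e-02  7.19885426e+01]
pliers mid [ 615.1 -172.5] len 169 wid 52 (want 165) rect ang 72.0 pca -108.4 widths -/+ [52. 31.]
[[323.85455341 201.51179689]]
```

View pics/f9.png

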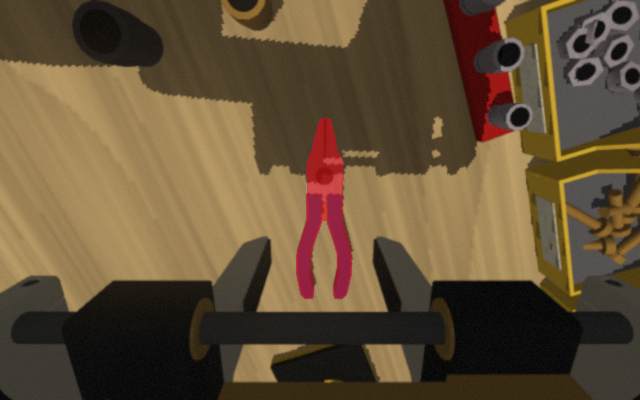

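Emit:
jog_arm(slide=[[-1, 0, 50], [0, 0, 40], [0, 0, 7], [0, 0, 0], [0, 0, 0]], rotation=[[0, 0, 0], [0, 0, 0], [0, 0, 0], [0, 0, 0], [0, 0, 0]], grip=[60, 60, 60, 40, 20], newtons=35)

```text
t: 29.58
tcp_pos: [0.6197, -0.1607, 0.0054]
eef_rot: [179.8, 0.0, 71.9]
force: [0.3, -0.4, 0.1]
finger_gap: 0.476
gripper_force: 0.0
```

Emit:
jog_arm(slide=[[0, 0, 0], [0, 0, 0], [0, 0, 0], [0, 0, 0]], rotation=[[0, 0, 0], [0, 0, 0], [0, 0, 0], [0, 0, 0]], grip=[20, 20, 20, 20])

```text
t: 30.08
tcp_pos: [0.6192, -0.1609, 0.0046]
eef_rot: [179.9, -0.0, 71.9]
force: [-0.0, 0.2, 6.2]
finger_gap: 0.319
gripper_force: 35.0
```

Emit:
jog_arm(slide=[[0, 0, -10], [0, 0, -15], [0, 0, 0], [0, 0, 0], [0, 0, 0]], rotation=[[0, 0, 0], [0, 0, -5], [0, 0, -10], [0, 0, -10], [0, 0, -10]], grip=[20, 20, 20, 20, 20])

```text
t: 30.7
tcp_pos: [0.6176, -0.1605, 0.0281]
eef_rot: [-180.0, -0.0, 107.2]
force: [0.3, 0.6, -2.6]
finger_gap: 0.317
gripper_force: 35.0
```

Emit:
jog_arm(slide=[[0, 0, 0], [0, 0, 0], [0, 0, 12], [0, 0, 10], [0, 0, 0]], rotation=[[0, 0, -10], [0, 0, -10], [0, 0, 0], [0, 0, 0], [0, 0, 0]], grip=[20, 20, 20, 20, 20])

```text
t: 31.32
tcp_pos: [0.6172, -0.1603, 0.0047]
eef_rot: [-179.9, -0.1, 126.7]
force: [0.1, 0.6, -1.6]
finger_gap: 0.316
gripper_force: 35.0
```

Emit:
jog_arm(slide=[[0, 0, 0.5], [0, 0, 0], [0, 0, 0]], rotation=[[0, 0, 0], [0, 0, 0], [0, 0, 0]], grip=[20, 20, 20])

```text
t: 31.7
tcp_pos: [0.6182, -0.1606, 0.0057]
eef_rot: [180.0, 0.0, 126.8]
force: [-0.3, 0.6, -3.2]
finger_gap: 0.318
gripper_force: 35.0
```

Emit:
jog_arm(slide=[[0, 0, 1], [0, 0, 0], [0, 0, 0]], rotation=[[0, 0, 0], [0, 0, 0], [0, 0, 0]], grip=[20, 20, 20])

```text
t: 32.08
tcp_pos: [0.6181, -0.1606, 0.0047]
eef_rot: [-180.0, -0.0, 126.9]
force: [0.4, 0.1, -2.0]
finger_gap: 0.32
gripper_force: 35.0
```

Emit:
jog_arm(slide=[[0, 0, 0.7], [0, 0, 0], [0, 0, 0], [0, 0, 0], [0, 0, 0]], rotation=[[0, 0, 0], [0, 0, 0], [0, 0, 0], [0, 0, 0], [0, 0, 0]], grip=[20, 20, 60, 60, 60])

```text
t: 32.7
tcp_pos: [0.6183, -0.1607, 0.0042]
eef_rot: [180.0, 0.0, 126.9]
force: [-0.3, -0.0, 0.8]
finger_gap: 0.591
gripper_force: 0.0
```

Emit:
jog_arm(slide=[[0, 0, -10], [0, 0, -50], [0, 0, 0], [0, 0, 0], [0, 0, 0]], rotation=[[0, 0, 0], [0, 0, 0], [0, 0, 10], [0, 0, 10], [0, 0, 10]], grip=[60, 60, 60, 60, 60])

```text
t: 33.33
tcp_pos: [0.6185, -0.1607, 0.0651]
eef_rot: [179.9, 0.0, 96.5]
force: [-0.5, -0.5, 0.2]
finger_gap: 0.644
gripper_force: 0.0
```

Emit:
jog_arm(slide=[[0, 0, 0], [0, 0, 0], [0, 0, 0], [0, 0, 0], [0, 0, 0]], rotation=[[0, 0, 10], [0, 0, 10], [0, 0, 10], [0, 0, 10], [0, 0, 10]], grip=[60, 60, 60, 60, 60])

```text
t: 33.95
tcp_pos: [0.6185, -0.1607, 0.0649]
eef_rot: [180.0, -0.0, 46.5]
force: [-0.0, 0.1, 0.5]
finger_gap: 0.646
gripper_force: 0.0
```

Emit:
jog_arm(slide=[[0, 0, 0], [0, 0, 0], [0, 0, 0], [0, 0, 0], [0, 0, 0]], rotation=[[0, 0, 10], [0, 0, 10], [0, 0, 10], [0, 0, 10], [0, 0, 10]], grip=[60, 60, 60, 60, 60])

```text
t: 34.58
tcp_pos: [0.6184, -0.1607, 0.0649]
eef_rot: [180.0, -0.0, -3.5]
force: [0.6, 1.0, 0.6]
finger_gap: 0.644
gripper_force: 0.0
```

Emit:
jog_arm(slide=[[0, 0, 0], [0, 0, 0], [0, 0, 0], [0, 0, 0], [0, 0, 0]], rotation=[[0, 0, 10], [0, 0, 10], [0, 0, 10], [0, 0, 10], [0, 0, 10]], grip=[60, 60, 60, 60, 60])

```text
t: 35.2
tcp_pos: [0.6185, -0.1607, 0.0649]
eef_rot: [-180.0, -0.0, -53.5]
force: [0.2, -0.1, -0.0]
finger_gap: 0.648
gripper_force: 0.0
```

Emit:
jog_arm(slide=[[0, 0, 0], [0, 0, 0]], rotation=[[0, 0, 0], [0, 0, 0]], grip=[60, 60])

```text
t: 35.45
tcp_pos: [0.6183, -0.1606, 0.0644]
eef_rot: [-180.0, -0.0, -52.9]
force: [-0.4, 0.1, -0.9]
finger_gap: 0.649
gripper_force: 0.0
```

```bash
python3 c.py w10
python3 - <<'E'
from fit import *;p=pickle.load(open('pics/w10.pkl','rb'))
v,_=fit(p,'pliers',(.625,-.17),.007,165,.11);cv2.imwrite('pics/f10.png',v)
print(robot.get_state()['joints'])
t=cam('top');fit(t,'tray',(.625,.164),.010,181,.1)
E
```

```text
35.5 [ 0.61825662 -0.16057918  0.06427141] [-1.79989503e+02 -1.55515809e-02 -5.29540735e+01]
pliers mid [ 621.4 -167.5] len 170 wid 53 (want 165) rect ang -51.9 pca 126.7 widths -/+ [31. 53.]
[-1.91571360e+01  2.00329571e+01  8.72399690e+01  7.59416179e-05
  7.27083113e+01  1.23796913e+02]
tray mid [625.1 163.7] len 178 wid 69 (want 181) rect ang -88.5 pca -96.1 widths -/+ [66. 49.]
```

Emit:
jog_arm(slide=[[-2, 0, 40], [0, 0, 20], [0, 0, 0], [0, 0, 0], [0, 0, 0]], rotation=[[0, 0, 0], [0, 0, 0], [0, 0, 0], [0, 0, 0], [0, 0, 0]], grip=[60, 60, 40, 20, 20], newtons=35)

```text
t: 36.17
tcp_pos: [0.6172, -0.1591, 0.0044]
eef_rot: [-180.0, -0.0, -53.1]
force: [0.6, 0.1, 0.0]
finger_gap: 0.375
gripper_force: 0.0
```

Emit:
jog_arm(slide=[[0, 0, 0], [0, 0, 0], [0, 0, 0], [0, 0, 0]], rotation=[[0, 0, 0], [0, 0, 0], [0, 0, 0], [0, 0, 0]], grip=[20, 20, 20, 20])

```text
t: 36.67
tcp_pos: [0.6172, -0.1591, 0.0044]
eef_rot: [-180.0, -0.0, -53.1]
force: [-1.3, -0.1, 3.9]
finger_gap: 0.32
gripper_force: 35.0
```

Emit:
jog_arm(slide=[[0, 0, -10], [0, 0, -40], [0, 0, -50], [0, 0, -40], [0, 0, 0]], rotation=[[0, 0, 0], [0, 0, 0], [0, 0, 0], [0, 0, 0], [0, 0, 0]], grip=[20, 20, 20, 20, 20])

```text
t: 37.3
tcp_pos: [0.6196, -0.1598, 0.1489]
eef_rot: [-179.7, -0.4, -53.1]
force: [-1.1, 0.8, -2.7]
finger_gap: 0.316
gripper_force: 35.0
```

```bash
python3 -c "
from plan import rows
rows([(.6237,.1517,.12,83.5)],(.6195,-.1622,.144,-53))"
```

```text
-> (0.6237, 0.1517, 0.12, 83.5) j1~14 j6~20
slide [[-18.0, -14.0, 2.0], [-15.0, -17.0, 2.0], [-12.0, -19.0, 2.0], [-8.0, -21.0, 2.0], [-5.0, -22.0, 2.0]] 
rot [[0, 0, -10.0], [0, 0, -10.0], [0, 0, -10.0], [0, 0, -10.0], [0, 0, -10.0]]
slide [[-1.0, -22.0, 2.0], [3.0, -22.0, 1.0], [7.0, -21.0, 2.0], [10.0, -20.0, 1.0], [13.0, -18.0, 2.0]] 
rot [[0, 0, -10.0], [0, 0, -10.0], [0, 0, -10.0], [0, 0, -9.0], [0, 0, -10.0]]
slide [[16.0, -15.0, 1.0], [19.0, -13.0, 2.0], [20.0, -10.0, 1.0], [22.1, -5.4, 2.0]] 
rot [[0, 0, -9.0], [0, 0, -9.0], [0, 0, -10.0], [0, 0, -9.5]]
```

Emit:
jog_arm(slide=[[-18, -14, 0], [-15, -17, 0], [-12, -19, 0], [-8, -21, 0], [-5, -22, 0]], rotation=[[0, 0, -10], [0, 0, -10], [0, 0, -10], [0, 0, -10], [0, 0, -10]], grip=[20, 20, 20, 20, 20])

```text
t: 37.92
tcp_pos: [0.618, -0.0451, 0.1414]
eef_rot: [-180.0, 0.2, -2.8]
force: [-0.1, -0.2, -2.1]
finger_gap: 0.321
gripper_force: 35.0
```

Emit:
jog_arm(slide=[[-1, -22, 0], [3, -22, 0], [7, -21, 0], [10, -20, 0], [13, -18, 0]], rotation=[[0, 0, -10], [0, 0, -10], [0, 0, -10], [0, 0, -9], [0, 0, -10]], grip=[20, 20, 20, 20, 20])

```text
t: 38.55
tcp_pos: [0.619, 0.0656, 0.1414]
eef_rot: [-179.9, 0.1, 46.2]
force: [0.3, 0.1, -2.2]
finger_gap: 0.319
gripper_force: 35.0
```

Emit:
jog_arm(slide=[[16, -15, 0], [19, -13, 10], [20, -10, 10], [19, -3, 20], [0, 0, 0]], rotation=[[0, 0, -9], [0, 0, -9], [0, 0, -10], [0, 0, -9.5], [0, 0, 0]], grip=[20, 20, 20, 20, 20])

```text
t: 39.17
tcp_pos: [0.6203, 0.1521, 0.0995]
eef_rot: [-179.6, 0.1, 83.5]
force: [-0.6, -0.8, -2.9]
finger_gap: 0.317
gripper_force: 35.0
```

Emit:
jog_arm(slide=[[0, 0, 0], [0, 0, 0]], rotation=[[0, 0, 0], [0, 0, 0]], grip=[20, 20])

```text
t: 39.42
tcp_pos: [0.6238, 0.1505, 0.1046]
eef_rot: [180.0, -0.0, 83.2]
force: [-0.3, -0.4, -1.6]
finger_gap: 0.315
gripper_force: 35.0
```

```bash
python3 c.py w11
```

```text
39.475 [0.62394471 0.15056603 0.10473527] [ 1.79931128e+02 -1.13203086e-02  8.32259024e+01]
```

View pics/w11.png

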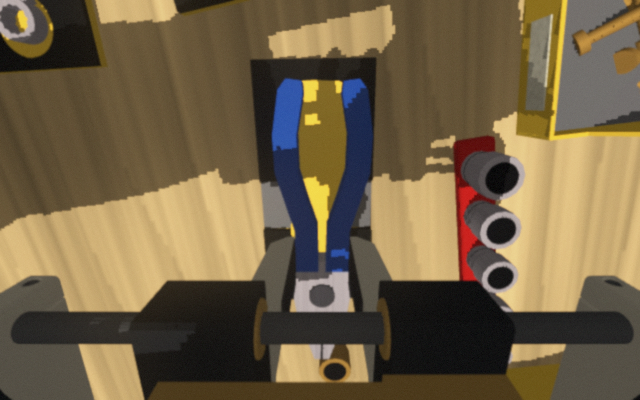

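```bash
python3 -c "
from fit import *;p=pickle.load(open('pics/w11.pkl','rb'))
c=p2w(p,[[252,59],[376,59]],.013);m=c.mean(0);e=c[1]-c[0];a=np.degrees(np.arctan2(e[1],e[0]));print(c.round(4),a,np.linalg.norm(e))
# bottom-left edge check: left slab edge (263,240)
q=p2w(p,[[264,236],[252,59]],.013);d=q[0]-q[1];print('left edge ang',np.degrees(np.arctan2(d[1],d[0])))
for t in (-97,-96):
  th=np.radians(t);print('origin',m[:2]+.118*np.array([np.cos(th),np.sin(th)]))
# handle ends at z ~ tcp-0.004+.007
z=.104-.0044+.010;h=p2w(p,[[274,85],[373,85]],z);print('handle end mid',h.mean(0),'tcp .6239,.1506; expected at', np.array([.6239,.1506])+.0945*np.array([np.cos(np.radians(83.2)),np.sin(np.radians(83.2))]))
"
```

```text
[[0.584  0.2709 0.013 ]
 [0.6777 0.2597 0.013 ]] -6.803199587515973 0.0943625651234306
left edge ang -96.37676516418632
origin [0.61643901 0.14815355]
origin [0.61848524 0.14792041]
handle end mid [0.63474901 0.24133259 0.1096    ] tcp .6239,.1506; expected at [0.63508918 0.24443524]
```

Run:
```python
from fit import *
p=cv2.imread('pics/top0.png');t=cam('top');t['pixels']=p
v,W=fit(t,'tray',(.618,.16),.010,181,.1)
for a in(-96.6,):
    th=np.radians(a);ax=np.array([np.cos(th),np.sin(th)]);nx=np.array([-ax[1],ax[0]])
    m=ax*(np.ptp(W@ax)/2+(W@ax).min())+nx*(np.ptp(W@nx)/2+(W@nx).min());print(m,np.ptp(W@ax),np.ptp(W@nx),'origin',m+.012*ax)
```

```text
tray mid [625.2 162.1] len 181 wid 69 (want 181) rect ang -88.5 pca -96.0 widths -/+ [66. 49.]
[0.61911932 0.16209067] 0.1835358347278265 0.06908447126773587 origin [0.61774007 0.1501702 ]
```

The tray origin agrees from both cameras at about (0.6175, 0.149), so I'll shift by about −6 mm in tool y and lower.

Emit:
jog_arm(slide=[[-0.5, -6.3, 40], [0, 0, 40], [0, 0, 7], [0, 0, 2], [0, 0, 0]], rotation=[[0, 0, 0], [0, 0, 0], [0, 0, 0], [0, 0, 0], [0, 0, 0]], grip=[20, 20, 20, 20, 20])

```text
t: 40.15
tcp_pos: [0.6188, 0.1517, 0.0172]
eef_rot: [179.8, -0.1, 83.3]
force: [0.8, 1.2, -2.2]
finger_gap: 0.32
gripper_force: 35.0
```

Emit:
jog_arm(slide=[[0, 0, 1], [0, 0, 0], [0, 0, 0]], rotation=[[0, 0, 0], [0, 0, 0], [0, 0, 0]], grip=[20, 20, 20])

```text
t: 40.52
tcp_pos: [0.6173, 0.1516, 0.0143]
eef_rot: [180.0, -0.0, 83.4]
force: [-0.4, 0.2, -2.3]
finger_gap: 0.32
gripper_force: 35.0
```

Emit:
jog_arm(slide=[[0, 0, 0.5], [0, 0, 0], [0, 0, 0]], rotation=[[0, 0, 0], [0, 0, 0], [0, 0, 0]], grip=[20, 20, 20])

```text
t: 40.9
tcp_pos: [0.617, 0.1515, 0.0133]
eef_rot: [-180.0, 0.0, 83.4]
force: [-0.3, 0.9, -2.4]
finger_gap: 0.317
gripper_force: 35.0
```

Emit:
jog_arm(slide=[[0, 0, 0.5], [0, 0, 0], [0, 0, 0]], rotation=[[0, 0, 0], [0, 0, 0], [0, 0, 0]], grip=[20, 20, 20])

```text
t: 41.28
tcp_pos: [0.617, 0.1515, 0.0129]
eef_rot: [-180.0, 0.0, 83.4]
force: [1.0, -0.3, -2.6]
finger_gap: 0.32
gripper_force: 35.0
```

Emit:
jog_arm(slide=[[0, 0, 0.5], [0, 0, 0], [0, 0, 0]], rotation=[[0, 0, 0], [0, 0, 0], [0, 0, 0]], grip=[20, 20, 20])

```text
t: 41.65
tcp_pos: [0.617, 0.1515, 0.0124]
eef_rot: [-180.0, 0.0, 83.4]
force: [0.2, -0.7, -1.9]
finger_gap: 0.315
gripper_force: 35.0
```

Emit:
jog_arm(slide=[[0, 0, 0.3], [0, 0, 0], [0, 0, 0]], rotation=[[0, 0, 0], [0, 0, 0], [0, 0, 0]], grip=[20, 20, 20])

```text
t: 42.02
tcp_pos: [0.6171, 0.1515, 0.0124]
eef_rot: [180.0, -0.0, 83.4]
force: [-2.2, -1.0, 1.8]
finger_gap: 0.317
gripper_force: 35.0
```

Contact. I'll release, rise, back away over the front area and look at everything.

Emit:
jog_arm(slide=[[0, 0, 0], [0, 0, 0], [0, 0, 0], [0, 0, -15], [0, 0, -50]], rotation=[[0, 0, 0], [0, 0, 0], [0, 0, 0], [0, 0, 0], [0, 0, 0]], grip=[60, 60, 60, 60, 60])

```text
t: 42.65
tcp_pos: [0.6143, 0.151, 0.075]
eef_rot: [-179.6, 0.1, 83.4]
force: [-0.6, -0.2, -0.2]
finger_gap: 0.644
gripper_force: 0.0
```

Emit:
jog_arm(slide=[[0, 0, -60], [-55, -10, -20], [-55, -20, -15], [-55, -20, 0], [-55, -20, 0]], rotation=[[0, 0, 0], [0, 0, 0], [0, 0, 0], [0, 0, 0], [0, 0, 0]], grip=[60, 60, 60, 60, 60])

```text
t: 43.28
tcp_pos: [0.5216, -0.0604, 0.1739]
eef_rot: [179.8, 0.0, 83.4]
force: [-0.4, -0.4, -0.1]
finger_gap: 0.651
gripper_force: 0.0
```

Emit:
jog_arm(slide=[[-55, -30, 0], [-10, -40, 0], [0, -50, 0], [0, 0, 0], [0, 0, 0]], rotation=[[0, 0, 0], [0, 0, 0], [0, 0, 0], [0, 0, 0], [0, 0, 0]], grip=[60, 60, 60, 60, 60])

```text
t: 43.9
tcp_pos: [0.3963, -0.1098, 0.1736]
eef_rot: [179.8, 0.0, 83.3]
force: [0.5, -0.5, -0.1]
finger_gap: 0.643
gripper_force: 0.0
```

Run:
```python
from h import *
p=cam('top');s=cam('side');im=p['pixels']
def crop(p,x,y,w=44,h=30):
    c=w2p(p,[x,y,.015])[0].astype(int);return cv2.resize(p['pixels'][max(0,c[1]-h):c[1]+h,max(0,c[0]-w):c[0]+w],(400,280),interpolation=cv2.INTER_CUBIC)
a=np.vstack([np.hstack([crop(p,.577,.415),crop(p,.427,.395)]),np.hstack([crop(p,.618,.12),crop(p,.565,-.41)])])
cv2.imwrite('pics/end.png',a)
for q in ['socket_a']: print([(c,x.tolist()) for c,x in look(q,p)],[(c,x.tolist()) for c,x in look(q,s)])
print(robot.get_state()['tcp_pos'])
cv2.imwrite('pics/end_s.png',s['pixels'])
```

```text
[(0.72, [0.425, 0.397, 0.02]), (0.5, [0.614, -0.004, 0.044]), (0.41, [0.62, 0.161, 0.011])] [(0.71, [0.52, 0.016, 0.036]), (0.6, [0.612, 0.012, 0.03])]
[ 0.39629819 -0.10950674  0.17249815]
```

View pics/end.png

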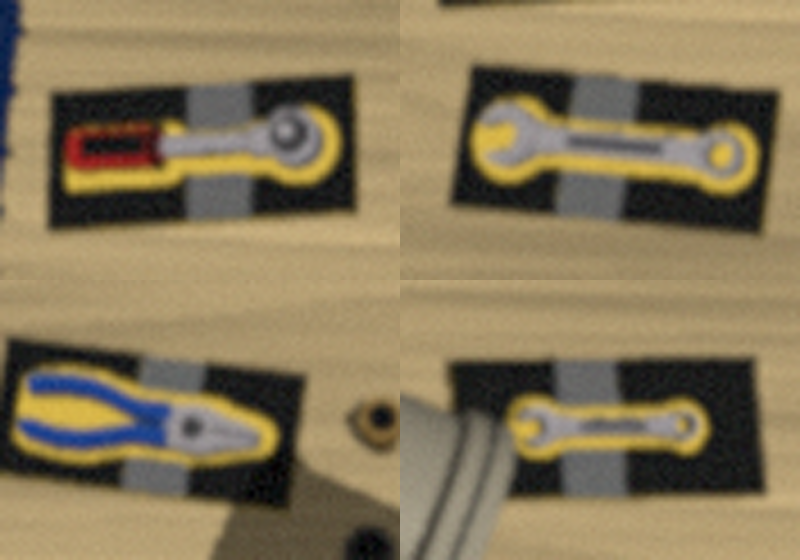

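All four tools lie inside their own cut-outs with heads at the head ends. The ratchet's apparent offset is parallax from its height. Both sockets are where they started.

```bash
python3 -c "
from plant import robot
print(robot.close_job())"
```

```text
the job is handed in; nothing more can be done
None
```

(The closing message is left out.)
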